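# Lay out washed parts on the inspection shuttle

### The job

Clear the empty washing basket off the slide bed by hanging it by its bail across both prongs of the hook stand, then draw the shuttle fully out to its loading bumper. There, set every washed part that is on the mat upright on a ring mark of the shuttle tray, centred, one per mark: flanged rollers in the far row and plain bushes in the row beside the handle, with the middle mark of each row used so that no row has a gap. Then slide the loaded shuttle fully home to the scanner end, with all parts still standing on their marks, and leave the bottle, can and hammer alone.

Things in the scene. Friction and masses are not known exactly. Their poses are not given: they have to be found in the camera images.
- bed: low steel slide bed on the bench, 150 x 410 mm, top 14 mm over the bench. Origin on the bench under its middle; its x points away from the robot, its y along the slide from the grey scanner housing (100 mm high, at the -y end, on the robot's right) to the black loading bumper (34 mm high, +y end), z up
- shuttle (a joint): travel of the shuttle along bed +y, m: 0 = home at the scanner end, 0.18 = fully out at the loading bumper; stays where left, slides at about 3 N. A flat rimless aluminium tray, 166 (bed x) by 230 mm (bed y), top 34 mm over the bench, with two rows of three ring marks along bed y, 70 mm apart, rows 74 mm apart: near row (48 mm rings) on the handle side, far row (62 mm rings) away from the robot
- shuttle_grip (a point): upper part of the shuttle's black upright handle, at the middle of the tray's edge on the robot's side: a bar 22 mm (bed x) by 14 mm (bed y), from tray level up to 89 mm over the bench; this point is on its axis, 69 mm over the bench; axes as the bed
- mark_near1 (a point): centre of an etched ring mark on the shuttle tray's top face, in the near row (beside the handle), for the plain bushes; its mark nearest the scanner end
- mark_near2 (a point): centre of an etched ring mark on the shuttle tray's top face, in the near row (beside the handle), for the plain bushes; its mark nearest the middle of the row
- mark_near3 (a point): centre of an etched ring mark on the shuttle tray's top face, in the near row (beside the handle), for the plain bushes; its mark nearest the loading bumper end
- mark_far1 (a point): centre of an etched ring mark on the shuttle tray's top face, in the far row (away from the handle), for the flanged rollers; its mark nearest the scanner end
- mark_far2 (a point): centre of an etched ring mark on the shuttle tray's top face, in the far row (away from the handle), for the flanged rollers; its mark nearest the middle of the row
- mark_far3 (a point): centre of an etched ring mark on the shuttle tray's top face, in the far row (away from the handle), for the flanged rollers; its mark nearest the loading bumper end
- basket: empty steel washing basket, 70 (own x) by 100 (own y) by 50 mm high, with a rigid bail handle over it: a 10 mm round bar along own y, uprights 97 mm apart, bar centre 125 mm over the underside; 0.25 kg. Origin: centre of the underside. At the start it stands on the bed, in the shuttle's way
- basket_bar (a point): middle of the basket's bail bar (10 mm round); axes as the basket: the bar runs along y
- hook_seat (a point): centre of the bail bar when hung on the blue hook stand, 231 mm over the bench. Two parallel 8 mm steel prongs, 25 mm either side along own y, leave a 250 mm high post 85 mm away on own +x, dip at this point and turn up to 249 mm high, 30 mm further on own -x. The bar hangs across both prongs, along own y; the fingers fit between the prongs
- roller1: flanged steel roller standing on its flange: flange 54 mm across and 10 mm high, above it a 36 mm round body up to 42 mm; 0.22 kg. Origin: centre of the underside, z up the axis. May be absent
- roller2: flanged steel roller standing on its flange: flange 54 mm across and 10 mm high, above it a 36 mm round body up to 42 mm; 0.22 kg. Origin: centre of the underside, z up the axis. May be absent
- roller3: flanged steel roller standing on its flange: flange 54 mm across and 10 mm high, above it a 36 mm round body up to 42 mm; 0.22 kg. Origin: centre of the underside, z up the axis. May be absent
- bush1: plain steel bush, a cylinder 40 mm across and 36 mm high without a flange, standing on end; 0.2 kg. Origin: centre of the underside, z up the axis. May be absent
- bush2: plain steel bush, a cylinder 40 mm across and 36 mm high without a flange, standing on end; 0.2 kg. Origin: centre of the underside, z up the axis. May be absent
- bush3: plain steel bush, a cylinder 40 mm across and 36 mm high without a flange, standing on end; 0.2 kg. Origin: centre of the underside, z up the axis. May be absent
- spray: white bottle, 60 mm across, 170 mm high; bystander, leave alone
- grease_can: can, 70 mm across, 70 mm high; bystander, leave alone
- hammer: hammer lying on the bench; bystander, leave alone

How it is judged:
On the way, in this order (a step that is already met when the one before it is completed fails the run):
1. the basket hangs by its bail on the hook stand, released and still (distance between basket_bar and hook_seat below 0.03 m and contact force between basket and hook_stand above 0.5 N and angle between basket's own z axis and vertical below 0.3 rad and linear speed of basket below 0.3 m/s and contact force between the fingers and basket below 0.1 N), for 0.3 s.
2. the empty shuttle is drawn out to the loading bumper (value of joint shuttle above 0.173 m), for 0.2 s.
3. with the shuttle out, every part stands on a ring mark of its row, middle marks used (value of joint shuttle above 0.173 m and (distance between roller1 and mark_far1 below 0.009 m or distance between roller1 and mark_far2 below 0.009 m or distance between roller1 and mark_far3 below 0.009 m) and angle between each of roller1, roller2, roller3, bush1, bush2, bush3's own z axis and vertical below 0.08 rad and linear speed of each of roller1, roller2, roller3, bush1, bush2, bush3 below 0.03 m/s and contact force between the fingers and roller1 below 0.1 N and (distance between roller2 and mark_far1 below 0.009 m or distance between roller2 and mark_far2 below 0.009 m or distance between roller2 and mark_far3 below 0.009 m) and contact force between the fingers and roller2 below 0.1 N and (distance between roller3 and mark_far1 below 0.009 m or distance between roller3 and mark_far2 below 0.009 m or distance between roller3 and mark_far3 below 0.009 m) and contact force between the fingers and roller3 below 0.1 N and distance between any of roller1, roller2, roller3 and mark_far2 below 0.009 m and (distance between bush1 and mark_near1 below 0.009 m or distance between bush1 and mark_near2 below 0.009 m or distance between bush1 and mark_near3 below 0.009 m) and contact force between the fingers and bush1 below 0.1 N and (distance between bush2 and mark_near1 below 0.009 m or distance between bush2 and mark_near2 below 0.009 m or distance between bush2 and mark_near3 below 0.009 m) and contact force between the fingers and bush2 below 0.1 N and (distance between bush3 and mark_near1 below 0.009 m or distance between bush3 and mark_near2 below 0.009 m or distance between bush3 and mark_near3 below 0.009 m) and contact force between the fingers and bush3 below 0.1 N and distance between any of bush1, bush2, bush3 and mark_near2 below 0.009 m), for 0.2 s.
4. the loaded shuttle is slid home to the scanner end (value of joint shuttle below 0.007 m), for 0.2 s.
At the end, for the whole second after the job is handed in: Basket hangs released and still (bar within 30 mm of the seat); each roller stands upright on a far-row mark, each bush on a near-row mark, within 9 mm, middle marks occupied; shuttle within 7 mm of its home stop; all at rest (distance between basket_bar and hook_seat below 0.03 m and contact force between basket and hook_stand above 0.5 N and angle between basket's own z axis and vertical below 0.3 rad and linear speed of basket below 0.1 m/s and contact force between the fingers and basket below 0.1 N and (distance between roller1 and mark_far1 below 0.009 m or distance between roller1 and mark_far2 below 0.009 m or distance between roller1 and mark_far3 below 0.009 m) and angle between each of roller1, roller2, roller3, bush1, bush2, bush3's own z axis and vertical below 0.08 rad and linear speed of each of roller1, roller2, roller3, bush1, bush2, bush3 below 0.03 m/s and contact force between the fingers and roller1 below 0.1 N and (distance between roller2 and mark_far1 below 0.009 m or distance between roller2 and mark_far2 below 0.009 m or distance between roller2 and mark_far3 below 0.009 m) and contact force between the fingers and roller2 below 0.1 N and (distance between roller3 and mark_far1 below 0.009 m or distance between roller3 and mark_far2 below 0.009 m or distance between roller3 and mark_far3 below 0.009 m) and contact force between the fingers and roller3 below 0.1 N and distance between any of roller1, roller2, roller3 and mark_far2 below 0.009 m and (distance between bush1 and mark_near1 below 0.009 m or distance between bush1 and mark_near2 below 0.009 m or distance between bush1 and mark_near3 below 0.009 m) and contact force between the fingers and bush1 below 0.1 N and (distance between bush2 and mark_near1 below 0.009 m or distance between bush2 and mark_near2 below 0.009 m or distance between bush2 and mark_near3 below 0.009 m) and contact force between the fingers and bush2 below 0.1 N and (distance between bush3 and mark_near1 below 0.009 m or distance between bush3 and mark_near2 below 0.009 m or distance between bush3 and mark_near3 below 0.009 m) and contact force between the fingers and bush3 below 0.1 N and distance between any of bush1, bush2, bush3 and mark_near2 below 0.009 m and value of joint shuttle below 0.007 m and velocity of joint shuttle below 0.02 m/s); the robot touches nothing.
It fails at once if the spray is disturbed (moved over 30 mm) (distance of spray from where it was at the start of the episode above 0.03 m).
It fails at once if the grease can is disturbed (moved over 30 mm) (distance of grease_can from where it was at the start of the episode above 0.03 m).
It fails at once if the hammer is disturbed (moved over 30 mm) (distance of hammer from where it was at the start of the episode above 0.03 m).
Of roller1, roller2, roller3 only 2 to 3 are there at a start; the rules pass over those that are not, and their reading is None.
Of bush1, bush2, bush3 only 2 to 3 are there at a start; the rules pass over those that are not, and their reading is None.
At some moment in a run one of roller1, bush1, roller2, bush2, roller3, bush3 may be knocked a few centimetres aside while the robot is not near it.
It also fails if it takes over 210 s, if anything falls off the work surface, if the arm or the gripper's body presses on something with over 40 N, if the wrist force passes 120 N, or if a joint passes its speed limit or range.

### The arm

A 6-joint arm with a two-finger parallel gripper is mounted at the origin on the work surface. World frame = base frame: x ahead of the robot, y to its left, z up, the work surface at z = 0. Lengths are in m, angles in rad, forces in N, time in s.
With the tool pointing down it reaches from about 0.25 to 0.725 m from the base axis. Payload 4 kg.
Tool frame: the origin (TCP) lies on the centre line of the jaws, within the pads' length; the fingertips stand 22 mm ahead of it and the grasp point (between the pads) lies 3 mm ahead of it (bot.tip_reach is the distance from the TCP to the fingertips, in m); z points along the fingers, y is the line along which they close (so a half turn about z gives the same grasp; the last joint's range is limited). The gripper opens to 85 mm and grips with 20 to 120 N. Pads are 22 mm wide; open, the fingers measure 114 mm over their backs; the gripper's body (76 mm by 85 mm) begins 54 mm behind the grasp point. The pads swing forward as they close: fully open they stand 13 mm farther back than shut.
Start: joints at [1.253, 0.241, 0.005, 1.335, 0, 1.571], TCP at [0.156, 0.475, 0.253] pointing down, gripper open.
Joint ranges: [-2.72, 2.72], [-1.05, 1.87], [-1.09, 1.28], [-1.99, 2.15], [-1.42, 1.44], [-3.14, 3.14]. Speed limits (rad/s): [2.79, 2.79, 3.14, 3.14, 3.14, 3.14].

### API

Orientations are given as a unit quaternion [x, y, z, w].
In Python, from workcell import bot gives the robot as it stands. The module is installed in compiled form; this text tells all that it offers.
- The arm moves only by the tool apply_moves, never from a script. Its argument "commands" is a list of rows, each a list of 4 numbers: the shift along the tool's x, y, z scaled (see below), then the turn about the tool's z scaled (see below). In form: [[tx, ty, tz, roll], ...]. A call has exactly 5 rows; each row shifts and turns the commanded pose from where the row before left it, along the tool's axes as they then stand; what a row does not reach is not made up. The controller multiplies each number of a shift by 20 mm and each number of a turn by 60 degrees. A row lasts 1/12 s, in which the tool goes at most 41.7 mm and 7.16 degrees, less where a joint would pass 70% of its speed; a pose out of reach is approached as far as the arm can. A call with a number of a shift or a turn outside -1 to 1 is refused whole. A call with a gripper value outside its range is refused whole. "claw" is the closure, from 0 (fully open) to 1 (shut), set as the call begins (left out, the last holds). The fingers move at their own pace and stop on an object; the grip force is fixed at half the most. Time passes only in rows, so rows that do not move let the fingers close, or fill a call up. It gives the time, the measured TCP pose, the force, the opening and the grip force at its end, in the units of the state.
- bot.get_obs(): the state, without advancing time (a new reading comes with each control period).
- bot.camera(name): name is "side" or "top"; returns a dict with "image" (480x640x3 uint8, blue, green, red), "camera_matrix" (3x3 intrinsics, pixels), "R" (3x3) and "t" (3): a world point X has camera coordinates R X + t. Camera axes: x right, y down, z forward; pixel columns grow to the right and rows downward; lengths in m; the calibration is good to about 2 mm. A picture is of the moment at which its call begins. There is no depth.
- bot.job_done(): hands the job in; it is judged then, once.
The state is a dict: "clock": time; "joint_pos": joint angles; "joint_vel": joint speeds; "tau": joint torques, N m; "eef_pos": TCP position; "tool_rot": TCP orientation; "ft_force": force on the tool from outside, world axes, zero at the start; "ft_torque": the same for the moment, N m; "grip_width": finger opening in m; "grasp_force": force on a finger pad.
Only numpy, scipy, OpenCV 4.12 (cv2) and the standard library are available. Lean on these libraries where they do the work, as an engineer would, in place of code of your own. Each camera call takes 0.05 s, during which the arm holds its last target. There are 200 camera calls.

## Working session

There is one attempt and no reset: what is moved stays moved. The work goes in short steps, Python scripts to look and compute and a tool call to move; the robot and the scene stay as the last step left them, time stands still between calls to the robot, and variables do not carry over. Pictures are saved under pics/ and viewed, at most 16 in all, crops included, and the job is handed in when it is done.

Besides the shell and the picture viewer there is one more tool, called after ">>>" in YAML: its name, and indented under it one key for each argument. apply_moves: Moves the arm, as the interface text tells. Shifts and turns lie within -1 to 1; 1 stands for 20 mm of shift or 60 degrees of turn. Its arguments: {"type":"object","properties":{"commands":{"type":"array","items":{"type":"array","items":{"type":"number","minimum":-1,"maximum":1}}},"claw":{"type":"number"}},"required":["commands"]}

```bash
mkdir -p pics; ls; python3 - <<'E'
from workcell import bot
import cv2,numpy as np
print(bot.get_obs())
for n in("top","side"):
    c=bot.camera(n); cv2.imwrite(f"pics/{n}0.png",c["image"]); np.savez(f"{n}_cal.npz",K=c["camera_matrix"],R=c["R"],t=c["t"]); print(n,c["camera_matrix"],c["R"],c["t"])
E
```

```text
pics
{'clock': 0.0, 'joint_pos': array([ 1.25300053e+00,  2.41448703e-01,  3.70864994e-03,  1.33521267e+00,
       -2.41422162e-06,  1.57081671e+00]), 'joint_vel': array([ 0.00082145, -0.00137665, -0.00075506,  0.00041702, -0.00029969,
       -0.00042243]), 'tau': array([-7.21466095e-04, -3.72318363e+01,  2.52407420e+01,  1.69878057e-02,
        2.69398720e-05,  3.08275261e-06]), 'eef_pos': array([0.15605049, 0.47439485, 0.25238914]), 'tool_rot': array([ 1.58240056e-01,  9.87400082e-01, -1.06480887e-03, -1.69400764e-04]), 'ft_force': array([ 0.45896365,  0.5966514 , -0.10848185]), 'ft_torque': array([-0.00356456,  0.06981067,  0.01330945]), 'grasp_force': 0.0, 'grip_width': 0.08553134153642816}
top [[453.69230342   0.         314.96564674]
 [  0.         453.69230342 243.50995887]
 [  0.           0.           1.        ]] [[ 0.00970509 -0.99976801 -0.01922835]
 [-0.99631643 -0.00802956 -0.08537626]
 [ 0.08520206  0.0199861  -0.99616322]] [0.05478732 0.62126716 1.04088826]
side [[533.7219821   0.        320.6422867]
 [  0.        533.7219821 239.895475 ]
 [  0.          0.          1.       ]] [[ 0.99097269 -0.13369379  0.00995433]
 [-0.09947981 -0.78307956 -0.61391382]
 [ 0.0898715   0.60738157 -0.78931029]] [-0.6017242   0.17622399  1.03823047]
```

View pics/top0.png

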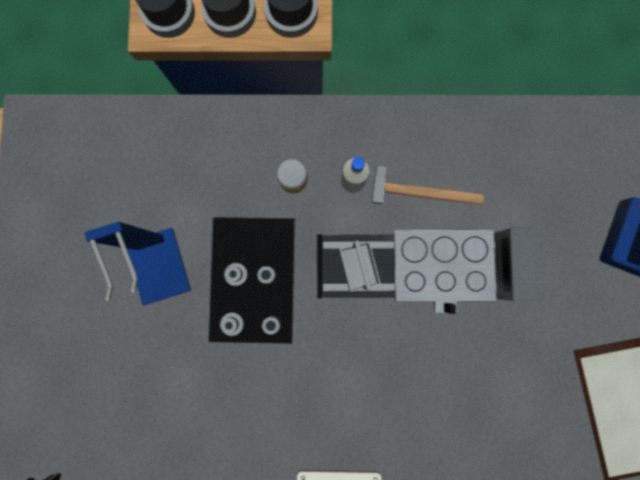

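View pics/side0.png

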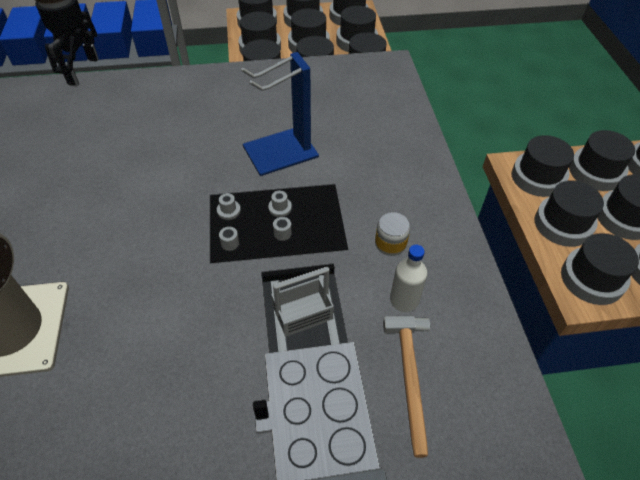

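The top view shows two rollers at about (235,273) and (231,323), two bushes at (266,275) and (270,326), and the basket at (360,266). The tray is at (395–497, 230–300), its handle at (447,307), and the hook prongs run (93,240)→(108,298) and (120,235)→(134,290). The side view agrees. Next I measure from zoomed crops.

```bash
cat > h.py <<'E'
from workcell import bot
import cv2,numpy as np
C={n:dict(np.load(f"{n}_cal.npz")) for n in("top","side")}
def ray(n,p):
    c=C[n]; d=c["R"].T@np.linalg.solve(c["K"],[p[0],p[1],1.]); return -c["R"].T@c["t"],d
def onz(n,p,z):
    o,d=ray(n,p); return o+d*(z-o[2])/d[2]
def proj(n,X):
    c=C[n]; q=c["K"]@(c["R"]@np.asarray(X,float)+c["t"]); return q[:2]/q[2]
def tri(pt,ps):
    (o1,d1),(o2,d2)=ray("top",pt),ray("side",ps)
    s=np.linalg.lstsq(np.c_[d1,-d2],o2-o1,rcond=None)[0]
    a,b=o1+d1*s[0],o2+d2*s[1]; return (a+b)/2,np.linalg.norm(a-b)
def crop(img,u,v,w,h,s,f):
    cv2.imwrite(f,cv2.resize(img[v:v+h,u:u+w],None,fx=s,fy=s,interpolation=cv2.INTER_CUBIC))
E
python3 - <<'E'
from h import *
t=cv2.imread("pics/top0.png"); s=cv2.imread("pics/side0.png")
crop(t,80,205,240,150,3.3,"pics/c1.png")
crop(t,310,215,220,110,3.6,"pics/c2.png")
crop(s,235,40,150,320,1.8,"pics/c3.png")
a=cv2.resize(s[250:370,250:360],None,fx=4,fy=4,interpolation=cv2.INTER_CUBIC)
b=cv2.resize(s[45:165,235:325],None,fx=4,fy=4,interpolation=cv2.INTER_CUBIC)
cv2.imwrite("pics/c3.png",np.hstack([a,b])); print(np.hstack([a,b]).shape)
# blobs on mat
g=cv2.cvtColor(t,cv2.COLOR_BGR2GRAY)
m=(g>60).astype(np.uint8); m[:222]=0;m[338:]=0;m[:,:215]=0;m[:,290:]=0
n,l,st,ce=cv2.connectedComponentsWithStats(m)
for i in range(1,n):
    if st[i,4]>20: print(st[i],ce[i],onz("top",ce[i],.01)[:2],onz("top",ce[i],.018)[:2])
print(bot.tip_reach)
for p in [(209,217),(295,217),(292,343),(209,342)]: print(onz("top",p,0))
E
```

```text
(480, 800, 3)
[224 263  24  23 426] [235.38028169 273.92957746] [0.54783791 0.2498759 ] [0.54770413 0.24831499]
[257 266  19  18 223] [265.75784753 274.35426009] [0.54750745 0.17720851] [0.54737612 0.17618538]
[220 312  24  24 442] [231.49773756 323.64027149] [0.43047937 0.25618649] [0.43121412 0.25457888]
[262 316  18  19 225] [270.52888889 325.12444444] [0.42807383 0.16365397] [0.42882638 0.16273116]
0.022
[0.68583446 0.31977119 0.        ]
[0.68728669 0.10996309 0.        ]
[0.38582074 0.11302548 0.        ]
[0.38574687 0.31084332 0.        ]
```

View pics/c1.png

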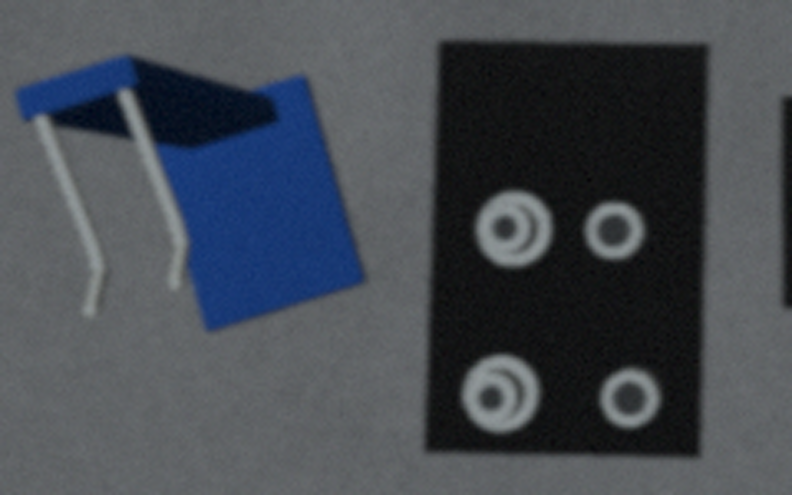

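View pics/c2.png

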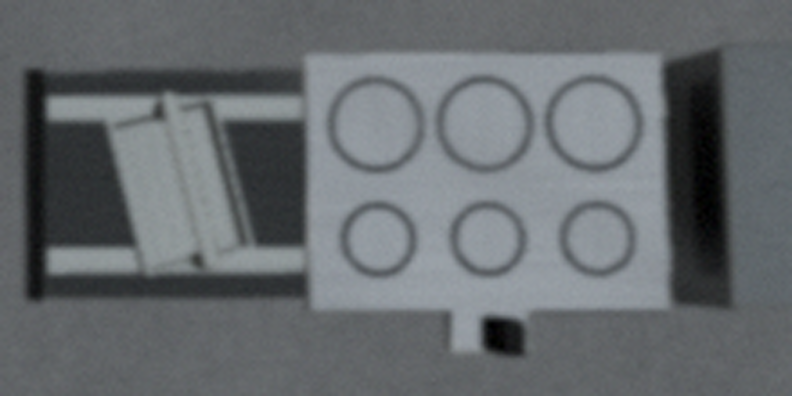

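View pics/c3.png

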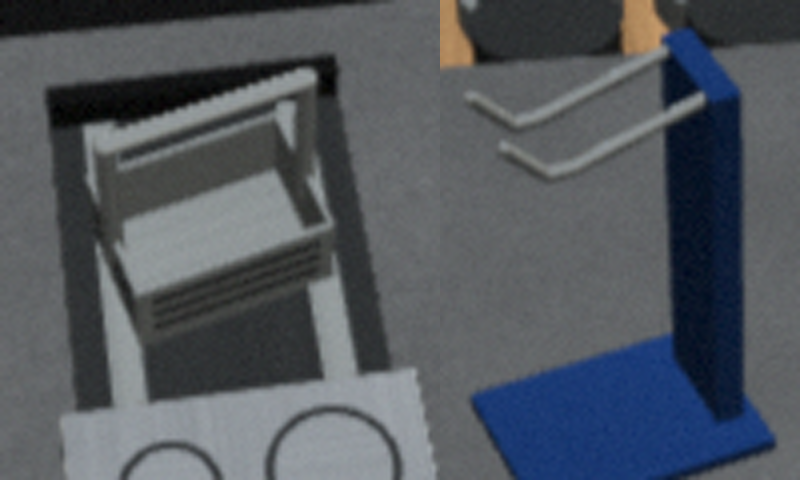

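The crops show the bar running (356.7,241.9)–(367.8,287.8) in the top view. The prong bends are at (110.3,286.8) and (135.2,278.6), and there are 4 parts on the mat. Now I triangulate.

```bash
python3 - <<'E'
from h import *
c2=lambda u,v:(310+u/3.6,215+v/3.6); c1=lambda u,v:(80+u/3.3,205+v/3.3)
sl=lambda u,v:(250+u/4,250+v/4); sr=lambda u,v:(235+(u-440)/4,45+v/4)
a,ea=tri(c2(168,97),sl(307,75)); b,eb=tri(c2(208,262),sl(107,138))
print("bar",a,ea,b,eb,(a+b)/2,np.linalg.norm(a-b),np.degrees(np.arctan2(*(a-b)[[1,0]])))
for z in(.139,.149):
    A,B=onz("top",c2(168,97),z),onz("top",c2(208,262),z); print(z,(A+B)/2,np.linalg.norm(A-B),np.degrees(np.arctan2(*(A-B)[[1,0]])))
    A,B=onz("side",sl(307,75),z),onz("side",sl(107,138),z); print(" side",(A+B)/2)
l,el=tri(c1(100,270),sr(518,122)); r,er=tri(c1(182,243),sr(552,175))
print("hook",l,el,r,er,(l+r)/2,np.degrees(np.arctan2(*(l-r)[[1,0]])))
L,Rr=onz("top",c1(100,270),.225),onz("top",c1(182,243),.225); print((L+Rr)/2,L-Rr,np.linalg.norm(L-Rr))
for n,z in(("root",.246),): 
    P,Q=onz("top",c1(43,117),z),onz("top",c1(127,90),z); print("root mid",(P+Q)/2)
for nm,p in dict(far1=(593,123),far2=(484,124),far3=(376,124),near1=(597,238),near2=(488,239),near3=(378,239)).items(): print(nm,onz("top",c2(*p),.034))
print("grip",onz("top",c2(513,336),.089))
E
```

```text
bar [ 0.61401131 -0.02948384  0.14043099] 0.002106647011377561 [ 0.52003788 -0.05267063  0.14177952] 0.0010723904546911444 [ 0.56702459 -0.04107724  0.14110525] 0.09680109089113623 13.860190123144054
0.139 [ 0.56733415 -0.04128133  0.139     ] 0.09851999830769714 13.680479330466586
 side [ 0.56684639 -0.03969385  0.139     ]
0.149 [ 0.56693947 -0.04043846  0.149     ] 0.0974851130083845 13.680479330466579
 side [ 0.56626336 -0.0464056   0.149     ]
hook [0.51756041 0.44873151 0.22333166] 0.0004901463278401376 [0.53335239 0.40239911 0.22075477] 0.00019349168931809784 [0.5254564  0.42556531 0.22204321] 108.82121146814875
[0.52538519 0.42428661 0.225     ] [-0.01609187  0.0473238   0.        ] 0.049984898928926894
root mid [0.61239798 0.45129575 0.246     ]
far1 [ 0.60998006 -0.31072918  0.034     ]
far2 [ 0.60875284 -0.24083498  0.034     ]
far3 [ 0.60817582 -0.1714183   0.034     ]
near1 [ 0.53611363 -0.31178558  0.034     ]
near2 [ 0.53480365 -0.24231241  0.034     ]
near3 [ 0.53412442 -0.17203563  0.034     ]
grip [ 0.47620411 -0.2418561   0.089     ]
```

>>> apply_moves:
  commands:
    - [0, 0, 0, -0.107]
    - [0, 0, 0, -0.107]
    - [0, 0, 0, -0.107]
    - [0, 0, 0, -0.107]
    - [0, 0, 0, -0.107]
  claw: 0

```text
clock: 0.52
eef_pos: [0.1561, 0.4746, 0.2528]
tool_rot: [-0.124, 0.992, -0.001, -0.0]
ft_force: [0.7, -0.1, -0.2]
grip_width: 0.0857
grasp_force: 0.0
```

```bash
cat >> h.py <<'E'
from scipy.spatial.transform import Rotation as Ro
def plan(*wps):
    """waypoints (x,y,z); prints shift in tool units (rows of 20 mm) from pose to pose, and yaw of tool y"""
    o=bot.get_obs(); R=Ro.from_quat(o["tool_rot"]).as_matrix(); p=o["eef_pos"]
    print("t %.1f"%o["clock"],"p",p.round(4),"yaw %.1f"%np.degrees(np.arctan2(R[1,1],R[0,1])),"tilt",R[:2,2].round(3),"F",o["ft_force"].round(1),"w %.4f gf %.1f"%(o["grip_width"],o["grasp_force"]))
    for w in wps:
        print(np.round(R.T@(np.array(w)-p)/.02,2)); p=np.array(w)
E
python3 -c "
from h import *
plan((.567,-.041,.25),(.567,-.041,.142))"
```

```text
t 0.5 p [0.1561 0.4746 0.2528] yaw 104.2 tilt [-0.    -0.001] F [ 0.7 -0.1 -0.2] w 0.0857 gf 0.0
[-13.59 -30.04   0.16]
[-0.    0.01  5.4 ]
```

>>> apply_moves:
  commands:
    - [-0.45, -1, 0, 0]
    - [-0.45, -1, 0, 0]
    - [-0.45, -1, 0, 0]
    - [-0.45, -1, 0, 0]
    - [-0.45, -1, 0, 0]

```text
clock: 0.93
eef_pos: [0.2242, 0.3876, 0.2528]
tool_rot: [-0.121, 0.993, -0.0, -0.0]
ft_force: [0.5, 1.3, 0.0]
grip_width: 0.0853
grasp_force: 0.0
```

>>> apply_moves:
  commands:
    - [-0.45, -1, 0, 0]
    - [-0.45, -1, 0, 0]
    - [-0.45, -1, 0, 0]
    - [-0.45, -1, 0, 0]
    - [-0.45, -1, 0, 0]

```text
clock: 1.35
eef_pos: [0.2919, 0.3013, 0.253]
tool_rot: [-0.121, 0.993, -0.0, -0.0]
ft_force: [0.3, 0.5, 0.4]
grip_width: 0.0854
grasp_force: 0.0
```

>>> apply_moves:
  commands:
    - [-0.45, -1, 0, 0]
    - [-0.45, -1, 0, 0]
    - [-0.45, -1, 0, 0]
    - [-0.45, -1, 0, 0]
    - [-0.45, -1, 0, 0]

```text
clock: 1.77
eef_pos: [0.3596, 0.215, 0.253]
tool_rot: [-0.121, 0.993, -0.0, -0.0]
ft_force: [0.8, -0.2, -0.5]
grip_width: 0.0855
grasp_force: 0.0
```

>>> apply_moves:
  commands:
    - [-0.45, -1, 0, 0]
    - [-0.45, -1, 0, 0]
    - [-0.45, -1, 0, 0]
    - [-0.45, -1, 0, 0]
    - [-0.45, -1, 0, 0]

```text
clock: 2.18
eef_pos: [0.4273, 0.1288, 0.2529]
tool_rot: [-0.121, 0.993, -0.0, -0.0]
ft_force: [0.3, 0.1, 0.3]
grip_width: 0.0851
grasp_force: 0.0
```

>>> apply_moves:
  commands:
    - [-0.45, -1, 0, 0]
    - [-0.45, -1, 0, 0]
    - [-0.45, -1, 0, 0]
    - [-0.45, -1, 0, 0]
    - [-0.45, -1, 0, 0]

```text
clock: 2.6
eef_pos: [0.4949, 0.0426, 0.2528]
tool_rot: [-0.121, 0.993, 0.0, -0.001]
ft_force: [0.6, 0.6, -0.2]
grip_width: 0.0854
grasp_force: 0.0
```

>>> apply_moves:
  commands:
    - [-0.45, -1, 0, 0]
    - [-0.45, -1, 0, 0]
    - [-0.45, -1, 0, 0]
    - [-0.45, -1, 0, 0]
    - [0, 0, 0, 0]

```text
clock: 3.02
eef_pos: [0.5506, -0.0282, 0.2523]
tool_rot: [-0.119, 0.993, -0.001, -0.0]
ft_force: [-0.0, 0.1, 0.1]
grip_width: 0.0855
grasp_force: 0.0
```

```bash
python3 -c "
from h import *
plan((.567,-.041,.25),(.567,-.041,.142))"
```

```text
t 3.0 p [ 0.5506 -0.0282  0.2523] yaw 103.7 tilt [ 0.    -0.001] F [-0.   0.1  0.1] w 0.0855 gf 0.0
[-0.65 -0.82  0.11]
[-0.    0.01  5.4 ]
```

>>> apply_moves:
  commands:
    - [-0.65, -0.82, 0, 0]
    - [0, 0, 0.8, 0]
    - [0, 0, 0.8, 0]
    - [0, 0, 0.8, 0]
    - [0, 0, 0.8, 0]

```text
clock: 3.43
eef_pos: [0.5648, -0.0379, 0.1881]
tool_rot: [-0.121, 0.993, 0.0, -0.001]
ft_force: [0.4, -0.2, -1.2]
grip_width: 0.0854
grasp_force: 0.0
```

>>> apply_moves:
  commands:
    - [0, 0, 0.8, 0]
    - [0, 0, 0.8, 0]
    - [0, 0, 0.7, 0]
    - [0, 0, 0, 0]
    - [0, 0, 0, 0]

```text
clock: 3.85
eef_pos: [0.5643, -0.0378, 0.1424]
tool_rot: [-0.121, 0.993, 0.0, -0.002]
ft_force: [-0.3, -0.6, 0.8]
grip_width: 0.0855
grasp_force: 0.0
```

>>> apply_moves:
  commands:
    - [0, 0, 0, 0]
    - [0, 0, 0, 0]
    - [0, 0, 0, 0]
    - [0, 0, 0, 0]
    - [0, 0, 0, 0]
  claw: 1

```text
clock: 4.27
eef_pos: [0.5658, -0.0382, 0.144]
tool_rot: [-0.121, 0.993, -0.0, 0.001]
ft_force: [-1.2, 0.3, 0.3]
grip_width: 0.0255
grasp_force: 0.0
```

>>> apply_moves:
  commands:
    - [0, 0, 0, 0]
    - [0, 0, 0, 0]
    - [0, 0, 0, 0]
    - [0, 0, 0, 0]
    - [0, 0, 0, 0]

```text
clock: 4.68
eef_pos: [0.5657, -0.0386, 0.1438]
tool_rot: [-0.121, 0.993, -0.0, 0.0]
ft_force: [-0.5, -1.9, 4.4]
grip_width: 0.0079
grasp_force: 58.5
```

>>> apply_moves:
  commands:
    - [0, 0, 0, 0]
    - [0, 0, 0, 0]
    - [0, 0, 0, 0]
    - [0, 0, 0, 0]
    - [0, 0, 0, 0]

```text
clock: 5.1
eef_pos: [0.5657, -0.0385, 0.1438]
tool_rot: [-0.121, 0.993, -0.0, 0.0]
ft_force: [-0.1, -2.0, 5.5]
grip_width: 0.0077
grasp_force: 58.8
```

>>> apply_moves:
  commands:
    - [0, 0, -0.3, 0]
    - [0, 0, -0.7, 0]
    - [0, 0, -1, 0]
    - [0, 0, -1, 0]
    - [0, 0, -1, 0]

```text
clock: 5.52
eef_pos: [0.5642, -0.0374, 0.2225]
tool_rot: [-0.121, 0.993, 0.001, -0.002]
ft_force: [0.9, -0.3, -3.0]
grip_width: 0.0075
grasp_force: 58.5
```

>>> apply_moves:
  commands:
    - [0, 0, -1, 0]
    - [0, 0, -1, 0]
    - [0, 0, -0.8, 0]
    - [0, 0, -0.3, 0]
    - [0, 0, 0, 0]

```text
clock: 5.93
eef_pos: [0.5658, -0.0378, 0.286]
tool_rot: [-0.121, 0.993, 0.0, 0.001]
ft_force: [0.6, -0.1, -3.2]
grip_width: 0.0073
grasp_force: 58.6
```

```bash
python3 - <<'E'
from h import *
plan()
t=bot.camera("top")["image"]; s=bot.camera("side")["image"]
a=cv2.resize(s[200:400,200:400],(400,400)); b=cv2.resize(t[200:360,240:400],(400,400))
cv2.imwrite("pics/l1.png",np.hstack([a,b]))
E
```

```text
t 5.9 p [ 0.5658 -0.0378  0.286 ] yaw 103.9 tilt [0.001 0.001] F [ 0.6 -0.1 -3.2] w 0.0073 gf 58.6
```

View pics/l1.png

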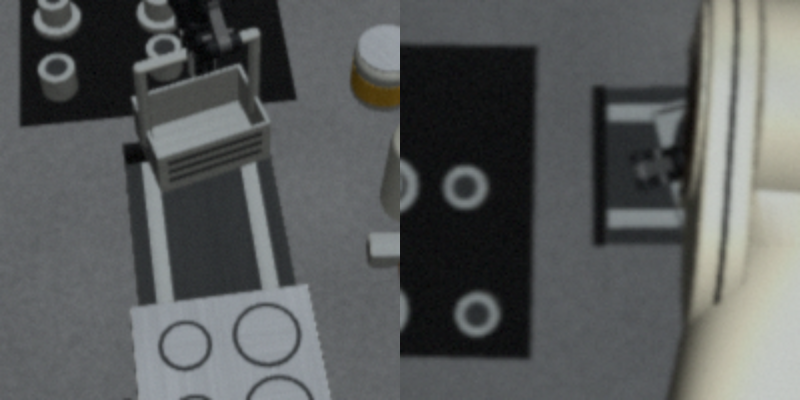

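The basket hangs level in the jaws. Next I turn it and carry it towards the hook.

>>> apply_moves:
  commands:
    - [0, 0, 0, 0.118]
    - [0, 0, 0, 0.118]
    - [0, 0, 0, 0.118]
    - [0, 0, 0, 0.118]
    - [0, 0, 0, 0.118]

```text
clock: 6.45
eef_pos: [0.5644, -0.038, 0.2829]
tool_rot: [0.19, 0.982, -0.0, -0.002]
ft_force: [0.2, -0.3, -2.7]
grip_width: 0.008
grasp_force: 58.7
```

>>> apply_moves:
  commands:
    - [0, 0, 0, 0.118]
    - [0, 0, 0, 0.118]
    - [0, 0, 0, 0.118]
    - [0, 0, 0, 0.118]
    - [0, 0, 0, 0.118]

```text
clock: 6.87
eef_pos: [0.5644, -0.038, 0.2829]
tool_rot: [0.479, 0.878, -0.001, -0.002]
ft_force: [-0.2, -0.2, -3.9]
grip_width: 0.008
grasp_force: 58.7
```

>>> apply_moves:
  commands:
    - [0, 0, 0, 0.118]
    - [0, 0, 0, 0.118]
    - [0, 0, 0, 0]
    - [0.5, 0, 0, 0]
    - [0.8, 0, 0, 0]

```text
clock: 7.28
eef_pos: [0.5565, -0.014, 0.2839]
tool_rot: [0.581, 0.814, -0.001, -0.001]
ft_force: [-0.1, -0.0, -3.8]
grip_width: 0.0083
grasp_force: 58.5
```

>>> apply_moves:
  commands:
    - [0.9, 0, 0, 0]
    - [0.9, 0, 0, 0]
    - [0.9, 0, 0, 0]
    - [0.9, 0, 0, 0]
    - [0.9, 0, 0, 0]

```text
clock: 7.7
eef_pos: [0.5266, 0.0729, 0.2845]
tool_rot: [0.58, 0.815, -0.0, -0.001]
ft_force: [-0.3, -0.5, -2.3]
grip_width: 0.0076
grasp_force: 58.5
```

>>> apply_moves:
  commands:
    - [0.9, 0, 0, 0]
    - [0.9, 0, 0, 0]
    - [0.9, 0, 0, 0]
    - [0.9, 0, 0, 0]
    - [0.9, 0, 0, 0]

```text
clock: 8.12
eef_pos: [0.4973, 0.158, 0.2846]
tool_rot: [0.58, 0.815, -0.0, -0.001]
ft_force: [-0.1, -0.5, -3.4]
grip_width: 0.0078
grasp_force: 58.5
```

>>> apply_moves:
  commands:
    - [0.9, 0, 0, 0]
    - [0.9, 0, 0, 0]
    - [0.9, 0, 0, 0]
    - [0.9, 0, 0, 0]
    - [0.9, 0, 0, 0]

```text
clock: 8.53
eef_pos: [0.468, 0.243, 0.2845]
tool_rot: [0.58, 0.815, -0.001, -0.001]
ft_force: [-0.1, 0.5, -2.7]
grip_width: 0.0081
grasp_force: 58.5
```

```bash
python3 -c "
from h import *
plan((.411,.386,.284),(.525,.4245,.28),(.525,.4245,.236))"
```

```text
t 8.5 p [0.468  0.243  0.2845] yaw 19.1 tilt [-0.002 -0.   ] F [-0.1  0.5 -2.7] w 0.0081 gf 58.5
[ 7.69 -0.35  0.03]
[-0.05  6.02  0.19]
[-0.   0.   2.2]
```

>>> apply_moves:
  commands:
    - [0.9, 0, 0, 0]
    - [0.9, 0, 0, 0]
    - [0.9, 0, 0, 0]
    - [0.9, -0.2, 0, 0]
    - [0.9, -0.15, 0, 0]

```text
clock: 8.95
eef_pos: [0.4321, 0.3256, 0.2844]
tool_rot: [0.58, 0.815, -0.001, -0.001]
ft_force: [0.3, 0.6, -2.9]
grip_width: 0.0079
grasp_force: 58.5
```

>>> apply_moves:
  commands:
    - [0.9, 0, 0, 0]
    - [0.9, 0, 0, 0]
    - [0.9, 0, 0, 0]
    - [0.5, 0, 0, 0]
    - [0, 0, 0, 0]

```text
clock: 9.37
eef_pos: [0.4113, 0.3871, 0.2844]
tool_rot: [0.579, 0.815, -0.0, -0.001]
ft_force: [-0.5, 0.4, -3.4]
grip_width: 0.0077
grasp_force: 58.5
```

```bash
python3 - <<'E'
from h import *
plan((.411,.386,.284),(.525,.4245,.28),(.525,.4245,.236))
t=bot.camera("top")["image"]; s=bot.camera("side")["image"]
a=cv2.resize(s[30:190,180:340],(400,400)); b=cv2.resize(t[210:370,60:220],(400,400))
cv2.imwrite("pics/l2.png",np.hstack([a,b]))
E
```

```text
t 9.4 p [0.4113 0.3871 0.2844] yaw 19.2 tilt [-0.002  0.   ] F [-0.5  0.4 -3.4] w 0.0077 gf 58.5
[-0.05 -0.03  0.02]
[-0.06  6.02  0.19]
[-0.   0.   2.2]
```

View pics/l2.png

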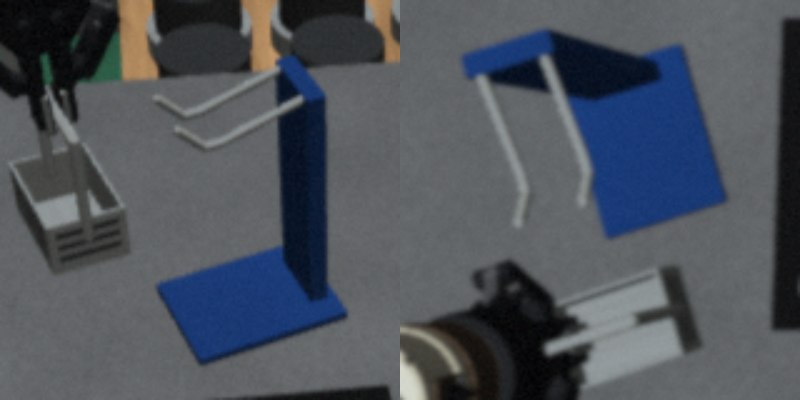

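>>> apply_moves:
  commands:
    - [0, 0.5, 0, 0]
    - [0, 0.8, 0, 0]
    - [0, 0.8, 0, 0]
    - [0, 0.8, 0, 0]
    - [0, 0.8, 0, 0]

```text
clock: 9.88
eef_pos: [0.484, 0.4079, 0.2853]
tool_rot: [0.582, 0.813, -0.0, 0.0]
ft_force: [-0.0, -0.1, -2.2]
grip_width: 0.0077
grasp_force: 58.6
```

>>> apply_moves:
  commands:
    - [0, 0.8, 0, 0]
    - [0, 0.8, 0, 0]
    - [0, 0.7, 0, 0]
    - [0, 0, 0, 0]
    - [0, 0, 0, 0]

```text
clock: 10.3
eef_pos: [0.527, 0.4228, 0.2844]
tool_rot: [0.582, 0.813, -0.001, -0.0]
ft_force: [0.1, -1.2, -3.5]
grip_width: 0.0077
grasp_force: 58.7
```

>>> apply_moves:
  commands:
    - [0, 0, 0.4, 0]
    - [0, 0, 0.4, 0]
    - [0, 0, 0.4, 0]
    - [0, 0, 0.4, 0]
    - [0, 0, 0.2, 0]

```text
clock: 10.72
eef_pos: [0.5252, 0.4236, 0.2474]
tool_rot: [0.581, 0.814, -0.001, -0.0]
ft_force: [-0.4, 0.7, -3.4]
grip_width: 0.0079
grasp_force: 58.6
```

```bash
python3 - <<'E'
from h import *
plan((.525,.4245,.236))
t=bot.camera("top")["image"]; s=bot.camera("side")["image"]
a=cv2.resize(s[30:190,180:340],(400,400)); b=cv2.resize(t[210:370,60:220],(400,400))
cv2.imwrite("pics/l3.png",np.hstack([a,b]))
E
```

```text
t 10.7 p [0.5252 0.4236 0.2474] yaw 19.0 tilt [-0.002 -0.002] F [-0.4  0.7 -3.4] w 0.0079 gf 58.6
[0.05 0.   0.57]
```

View pics/l3.png

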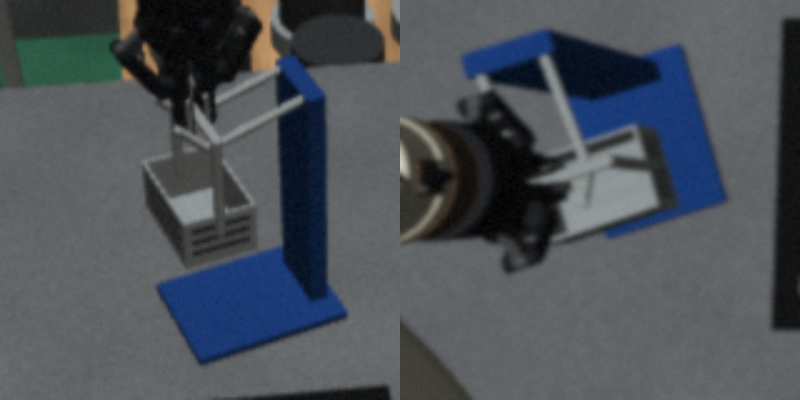

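>>> apply_moves:
  commands:
    - [0, 0, 0.2, 0]
    - [0, 0, 0.15, 0]
    - [0, 0, 0.1, 0]
    - [0, 0, 0.1, 0]
    - [0, 0, 0, 0]

```text
clock: 11.23
eef_pos: [0.5262, 0.424, 0.2378]
tool_rot: [0.581, 0.814, -0.0, -0.0]
ft_force: [1.1, 1.0, -2.1]
grip_width: 0.0081
grasp_force: 58.7
```

>>> apply_moves:
  commands:
    - [0, 0, 0.05, 0]
    - [0, 0, 0.05, 0]
    - [0, 0, 0, 0]
    - [0, 0, 0, 0]
    - [0, 0, 0, 0]

```text
clock: 11.65
eef_pos: [0.5264, 0.4241, 0.2365]
tool_rot: [0.581, 0.814, 0.0, 0.0]
ft_force: [0.5, 0.6, -2.8]
grip_width: 0.0079
grasp_force: 58.7
```

>>> apply_moves:
  commands:
    - [0, 0, 0.05, 0]
    - [0, 0, 0.05, 0]
    - [0, 0, 0, 0]
    - [0, 0, 0, 0]
    - [0, 0, 0, 0]

```text
clock: 12.07
eef_pos: [0.5269, 0.4244, 0.235]
tool_rot: [0.581, 0.814, 0.001, 0.0]
ft_force: [2.3, 1.7, 0.1]
grip_width: 0.008
grasp_force: 59.0
```

>>> apply_moves:
  commands:
    - [0, 0, 0.05, 0]
    - [0, 0, 0.05, 0]
    - [0, 0, 0, 0]
    - [0, 0, 0, 0]
    - [0, 0, 0, 0]

```text
clock: 12.48
eef_pos: [0.527, 0.4245, 0.2346]
tool_rot: [0.581, 0.814, 0.002, 0.001]
ft_force: [0.5, -0.3, 5.3]
grip_width: 0.0078
grasp_force: 59.7
```

>>> apply_moves:
  commands:
    - [0, 0, 0, 0]
    - [0, 0, 0, 0]
    - [0, 0, 0, 0]
    - [0, 0, 0, 0]
    - [0, 0, 0, 0]
  claw: 0.5

```text
clock: 12.9
eef_pos: [0.526, 0.424, 0.2317]
tool_rot: [0.581, 0.814, -0.001, -0.0]
ft_force: [-0.5, 0.3, -0.8]
grip_width: 0.0428
grasp_force: 0.0
```

>>> apply_moves:
  commands:
    - [0, 0, -0.2, 0]
    - [0, 0, -0.3, 0]
    - [0, 0, -0.5, 0]
    - [0, 0, -0.5, 0]
    - [0, 0, -0.7, 0]

```text
clock: 13.32
eef_pos: [0.5262, 0.424, 0.277]
tool_rot: [0.581, 0.814, -0.0, -0.0]
ft_force: [0.9, 0.3, -0.2]
grip_width: 0.0426
grasp_force: 0.0
```

>>> apply_moves:
  commands:
    - [0, 0, -0.8, 0]
    - [0, 0, -0.8, 0]
    - [0, 0, -0.4, 0]
    - [0, 0, 0, 0]
    - [0, 0, 0, 0]

```text
clock: 13.73
eef_pos: [0.5266, 0.4244, 0.3177]
tool_rot: [0.581, 0.814, 0.001, 0.0]
ft_force: [0.2, 0.4, -1.4]
grip_width: 0.0426
grasp_force: 0.0
```

```bash
python3 - <<'E'
from h import *
plan((.42,.39,.30))
t=bot.camera("top")["image"]; s=bot.camera("side")["image"]
a=cv2.resize(s[30:190,180:340],(400,400)); b=cv2.resize(t[210:370,60:220],(400,400))
cv2.imwrite("pics/l4.png",np.hstack([a,b]))
E
```

```text
t 13.7 p [0.5266 0.4244 0.3177] yaw 18.9 tilt [0.002 0.002] F [ 0.2  0.4 -1.4] w 0.0426 gf 0.0
[ 0.1  -5.6   0.87]
```

View pics/l4.png

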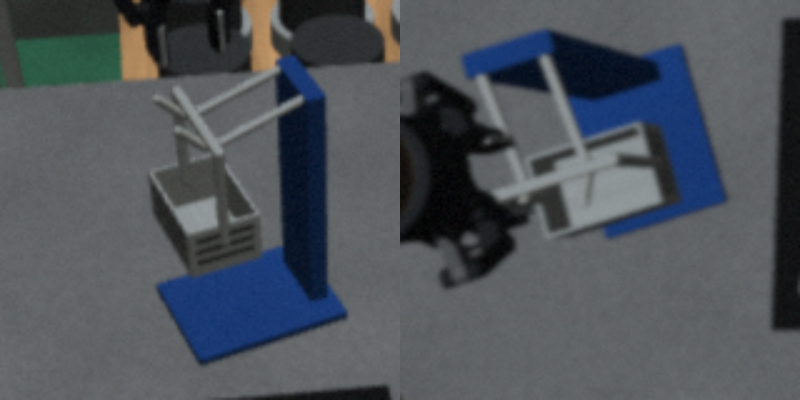

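The basket hangs on both prongs, released. Next is the shuttle handle.

>>> apply_moves:
  commands:
    - [0, 0, 0, -0.119]
    - [0, 0, 0, -0.119]
    - [0, 0, 0, -0.119]
    - [0, 0, 0, -0.119]
    - [0, 0, 0, -0.119]
  claw: 0.3

```text
clock: 14.25
eef_pos: [0.5259, 0.4238, 0.315]
tool_rot: [0.301, 0.954, -0.001, -0.001]
ft_force: [-0.9, -0.2, -0.1]
grip_width: 0.06
grasp_force: 0.0
```

>>> apply_moves:
  commands:
    - [0, 0, 0, -0.119]
    - [0, 0, 0, -0.119]
    - [0, 0, 0, -0.119]
    - [0, 0, 0, -0.119]
    - [0, 0, 0, -0.119]

```text
clock: 14.67
eef_pos: [0.5259, 0.4238, 0.315]
tool_rot: [-0.006, 1.0, -0.001, -0.001]
ft_force: [1.2, -0.0, 0.1]
grip_width: 0.06
grasp_force: 0.0
```

>>> apply_moves:
  commands:
    - [0, -0.5, 0, 0]
    - [0, -1, 0, 0]
    - [0, -1, 0, 0]
    - [0, -1, 0, 0]
    - [0, -1, 0, 0]

```text
clock: 15.08
eef_pos: [0.5262, 0.3331, 0.315]
tool_rot: [-0.003, 1.0, -0.001, -0.001]
ft_force: [1.2, 0.2, 0.3]
grip_width: 0.0596
grasp_force: 0.0
```

>>> apply_moves:
  commands:
    - [0, -1, 0, 0]
    - [0, -1, 0, 0]
    - [0, -1, 0, 0]
    - [0, -1, 0, 0]
    - [0, -1, 0, 0]

```text
clock: 15.5
eef_pos: [0.5267, 0.2329, 0.3153]
tool_rot: [-0.003, 1.0, -0.0, -0.001]
ft_force: [-0.1, -0.7, 0.2]
grip_width: 0.0595
grasp_force: 0.0
```

>>> apply_moves:
  commands:
    - [0.5, -1, 0, 0]
    - [0.5, -1, 0, 0]
    - [0.5, -1, 0, 0]
    - [0.5, -1, 0, 0]
    - [0.5, -1, 0, 0]

```text
clock: 15.92
eef_pos: [0.4768, 0.1327, 0.3153]
tool_rot: [-0.003, 1.0, -0.0, -0.001]
ft_force: [-0.1, 0.2, 0.2]
grip_width: 0.0597
grasp_force: 0.0
```

>>> apply_moves:
  commands:
    - [0, -1, 0, 0]
    - [0, -1, 0, 0]
    - [0, -1, 0, 0]
    - [0, -1, 0, 0]
    - [0, -1, 0, 0]

```text
clock: 16.33
eef_pos: [0.4778, 0.0328, 0.3155]
tool_rot: [-0.003, 1.0, -0.0, -0.001]
ft_force: [0.1, -0.2, -0.0]
grip_width: 0.0594
grasp_force: 0.0
```

>>> apply_moves:
  commands:
    - [0, -1, 0.5, 0]
    - [0, -1, 0.5, 0]
    - [0, -1, 0.5, 0]
    - [0, -1, 0.5, 0]
    - [0, -1, 0.5, 0]

```text
clock: 16.75
eef_pos: [0.4783, -0.067, 0.265]
tool_rot: [-0.003, 1.0, 0.0, -0.001]
ft_force: [0.1, -0.1, 0.4]
grip_width: 0.06
grasp_force: 0.0
```

>>> apply_moves:
  commands:
    - [0, -1, 0.5, 0]
    - [0, -1, 0.5, 0]
    - [0, -1, 0.5, 0]
    - [0, -1, 0.5, 0]
    - [0, -1, 0.5, 0]

```text
clock: 17.17
eef_pos: [0.4788, -0.1669, 0.215]
tool_rot: [-0.003, 1.0, 0.0, -0.001]
ft_force: [0.2, 0.5, -0.8]
grip_width: 0.0598
grasp_force: 0.0
```

```bash
python3 -c "
from h import *
plan((.476,-.242,.15),(.476,-.242,.072))"
```

```text
t 17.2 p [ 0.4788 -0.1669  0.215 ] yaw 90.3 tilt [-0.002  0.001] F [ 0.2  0.5 -0.8] w 0.0598 gf 0.0
[ 0.16 -3.76  3.25]
[-0.01 -0.    3.9 ]
```

>>> apply_moves:
  commands:
    - [0.15, -0.9, 0.5, 0]
    - [0, -0.9, 0.5, 0]
    - [0, -0.9, 0.5, 0]
    - [0, -0.8, 0.5, 0]
    - [0, -0.25, 0.5, 0]

```text
clock: 17.58
eef_pos: [0.4765, -0.2429, 0.1649]
tool_rot: [-0.002, 1.0, -0.0, -0.001]
ft_force: [0.1, 0.4, 0.5]
grip_width: 0.0598
grasp_force: 0.0
```

>>> apply_moves:
  commands:
    - [0, 0, 0.9, 0]
    - [0, 0, 0.9, 0]
    - [0, 0, 0.9, 0]
    - [0, 0, 0.9, 0]
    - [0, 0, 0.9, 0]

```text
clock: 18.0
eef_pos: [0.4765, -0.2403, 0.0748]
tool_rot: [-0.003, 1.0, 0.0, -0.001]
ft_force: [-0.1, -0.2, 1.0]
grip_width: 0.0599
grasp_force: 0.0
```

>>> apply_moves:
  commands:
    - [0, 0, 0.15, 0]
    - [0, 0, 0, 0]
    - [0, 0, 0, 0]
    - [0, 0, 0, 0]
    - [0, 0, 0, 0]
  claw: 1

```text
clock: 18.42
eef_pos: [0.4777, -0.2417, 0.0744]
tool_rot: [-0.003, 1.0, -0.001, 0.001]
ft_force: [-0.8, -1.8, -0.4]
grip_width: 0.0132
grasp_force: 59.4
```

>>> apply_moves:
  commands:
    - [0, 0, 0, 0]
    - [0, 0, 0, 0]
    - [0, 0, 0, 0]
    - [0, 0, 0, 0]
    - [0, 0, 0, 0]

```text
clock: 18.83
eef_pos: [0.4777, -0.2416, 0.0744]
tool_rot: [-0.003, 1.0, -0.001, 0.001]
ft_force: [-1.1, -0.9, 5.9]
grip_width: 0.0132
grasp_force: 60.1
```

```bash
python3 -c "
from h import *
plan((.4745,-.058,.072))"
```

```text
t 18.8 p [ 0.4777 -0.2416  0.0744] yaw 90.3 tilt [ 0.002 -0.001] F [-1.1 -0.9  5.9] w 0.0132 gf 60.1
[0.11 9.18 0.11]
```

>>> apply_moves:
  commands:
    - [0, 0.3, 0, 0]
    - [0, 0.6, 0, 0]
    - [0.03, 0.8, 0, 0]
    - [0.03, 0.8, 0, 0]
    - [0, 0.8, 0, 0]

```text
clock: 19.25
eef_pos: [0.4768, -0.1759, 0.0744]
tool_rot: [-0.002, 1.0, -0.001, 0.002]
ft_force: [0.2, -4.4, 3.8]
grip_width: 0.0132
grasp_force: 60.0
```

>>> apply_moves:
  commands:
    - [0, 0.8, 0, 0]
    - [0, 0.8, 0, 0]
    - [0.03, 0.8, 0, 0]
    - [0.03, 0.8, 0, 0]
    - [0, 0.8, 0, 0]

```text
clock: 19.67
eef_pos: [0.4756, -0.0955, 0.0744]
tool_rot: [-0.003, 1.0, -0.001, 0.002]
ft_force: [0.9, -4.4, 2.5]
grip_width: 0.0133
grasp_force: 59.9
```

>>> apply_moves:
  commands:
    - [0, 0.7, 0, 0]
    - [0, 0.4, 0, 0]
    - [0, 0.2, 0, 0]
    - [0, 0.2, 0, 0]
    - [0, 0.2, 0, 0]

```text
clock: 20.08
eef_pos: [0.4754, -0.073, 0.0745]
tool_rot: [0.001, 1.0, -0.014, 0.001]
ft_force: [0.2, -53.3, -0.6]
grip_width: 0.0129
grasp_force: 76.9
```

>>> apply_moves:
  commands:
    - [0, 0.05, 0, 0]
    - [0, 0.05, 0, 0]
    - [0, 0, 0, 0]
    - [0, 0, 0, 0]
    - [0, 0, 0, 0]

```text
clock: 20.5
eef_pos: [0.4754, -0.073, 0.0745]
tool_rot: [0.002, 1.0, -0.015, 0.002]
ft_force: [0.8, -47.2, -1.0]
grip_width: 0.0129
grasp_force: 77.3
```

```bash
python3 - <<'E'
from h import *
plan()
t=bot.camera("top")["image"]; s=bot.camera("side")["image"]
cv2.imwrite("pics/t5.png",t);cv2.imwrite("pics/s5.png",s)
a=cv2.resize(s[180:380,200:400],(400,400)); b=cv2.resize(t[200:340,200:480],(800,400))[:,:400]
b=cv2.resize(t[210:330,210:410],(667,400)); a=cv2.resize(s[180:380,200:400],(400,400))
cv2.imwrite("pics/l5.png",np.hstack([a,b])[:,:800])
E
```

```text
t 20.5 p [ 0.4754 -0.073   0.0745] yaw 89.7 tilt [ 0.003 -0.029] F [  0.8 -47.2  -1. ] w 0.0129 gf 77.3
```

View pics/l5.png

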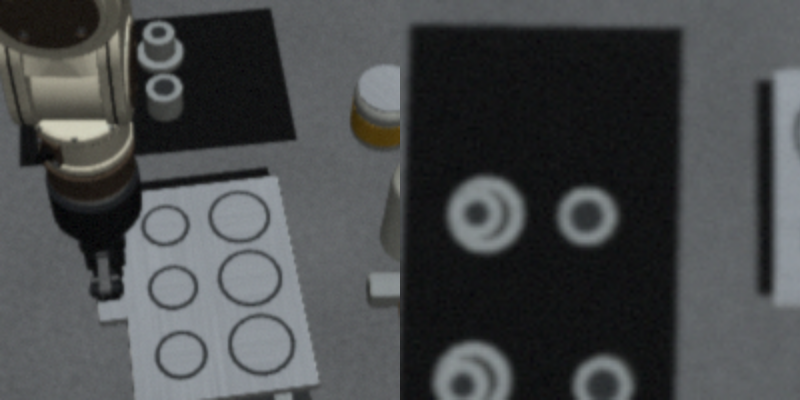

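```bash
cat >> h.py <<'E'
def rings(img,z=.034):
    g=cv2.GaussianBlur(cv2.cvtColor(img,cv2.COLOR_BGR2GRAY),(0,0),.8)
    th=cv2.adaptiveThreshold(g,255,0,cv2.THRESH_BINARY_INV,15,8)
    cs,_=cv2.findContours(th,cv2.RETR_LIST,cv2.CHAIN_APPROX_NONE); out=[]
    for c in cs:
        if len(c)<30: continue
        (x,y),(a,b),_=cv2.fitEllipse(c)
        if 16<min(a,b) and max(a,b)<34 and max(a,b)/min(a,b)<1.15 and x>300:
            out.append((*onz("top",(x,y),z)[:2].round(4),round(a*2.1),round(b*2.1)))
    return out
E
python3 - <<'E'
from h import *
for f in("top0","t5"):
    print(f)
    for r in rings(cv2.imread(f"pics/{f}.png")): print(*r)
E
```

```text
top0
0.5367 -0.3114 34 35
0.5359 -0.2413 34 35
0.5349 -0.1714 34 35
0.5369 -0.3111 45 46
0.5359 -0.2414 44 46
0.5348 -0.1711 45 46
0.6107 -0.31 46 48
0.6098 -0.2404 47 48
0.6087 -0.1703 46 47
0.6102 -0.3103 56 58
0.6095 -0.2402 56 58
0.6085 -0.1704 56 57
t5
0.5337 -0.1417 35 36
0.5326 -0.0012 34 35
0.5325 -0.0017 45 46
0.6062 -0.0005 46 47
0.6085 -0.1403 46 47
0.6074 -0.0706 46 47
0.6059 -0.0006 56 56
0.608 -0.1404 56 58
0.6072 -0.0705 56 57
```

```bash
python3 - <<'E'
from h import *
for f in("top0","t5"):
    g=cv2.cvtColor(cv2.imread(f"pics/{f}.png"),cv2.COLOR_BGR2GRAY)
    for v in (235,242,255,270,285): print(f,v,g[v,312:330])
for u in(317,318,319,322,323,324): print(u,onz("top",(u,250),.034)[1])
E
```

```text
top0 235 [96 98 97 92 76 53 39 29 33 41 57 67 67 71 74 71 73 73]
top0 242 [ 99  96  97  90  73  46  27  18  20  35  65 102 123 129 131 133 135 133]
top0 255 [97 95 95 86 71 48 24 21 21 22 34 44 48 46 48 48 47 48]
top0 270 [95 97 98 92 77 50 32 18 21 23 36 45 47 50 46 48 51 48]
top0 285 [102 100 101  99  82  57  30  20  19  31  68 113 138 146 147 149 148 148]
t5 235 [ 93  93  95  87  73  51  33  30  38  70 115 144 150 151 152 149 150 153]
t5 242 [ 95  94  93  84  70  44  26  18  30  62 112 136 149 151 153 151 144 139]
t5 255 [ 92  92  91  87  73  46  28  18  23  56 103 136 143 148 149 143 133 113]
t5 270 [ 93  94  97  87  72  47  26  16  26  56 103 135 145 147 147 148 145 145]
t5 285 [ 98  97  96  90  81  56  34  19  24  57 103 132 143 149 147 150 147 146]
317 0.055266313954952004
318 0.052930604931291106
319 0.05059509437642867
322 0.0435897532717014
323 0.04125503633912355
324 0.03892051774891101
```

The tray is against the bumper: the rings shifted 170 mm (so it started about 10 mm out) and the tray edge meets the bumper face. Next I release the handle and rise clear.

>>> apply_moves:
  commands:
    - [0, -0.2, 0, 0]
    - [0, -0.2, 0, 0]
    - [0, -0.15, 0, 0]
    - [0, 0, 0, 0]
    - [0, 0, 0, 0]

```text
clock: 21.02
eef_pos: [0.4754, -0.0734, 0.0744]
tool_rot: [-0.002, 1.0, -0.003, 0.002]
ft_force: [0.4, -11.3, 4.8]
grip_width: 0.0134
grasp_force: 60.9
```

>>> apply_moves:
  commands:
    - [0, 0, 0, 0]
    - [0, 0, 0, 0]
    - [0, 0, 0, 0]
    - [0, 0, 0, 0]
    - [0, 0, 0, 0]
  claw: 0.5

```text
clock: 21.43
eef_pos: [0.4734, -0.0698, 0.073]
tool_rot: [-0.003, 1.0, 0.0, -0.0]
ft_force: [0.2, -0.7, 0.0]
grip_width: 0.0423
grasp_force: 0.0
```

>>> apply_moves:
  commands:
    - [0, 0, -0.5, 0]
    - [0, 0, -1, 0]
    - [0, 0, -1, 0]
    - [0, 0, -1, 0]
    - [0, 0, -1, 0]

```text
clock: 21.85
eef_pos: [0.4734, -0.0698, 0.1639]
tool_rot: [-0.003, 1.0, 0.0, -0.0]
ft_force: [-0.2, 0.3, 0.6]
grip_width: 0.0423
grasp_force: 0.0
```

```bash
cat >> h.py <<'E'
def parts(img):
    g=cv2.cvtColor(img,cv2.COLOR_BGR2GRAY); m=(g>60).astype(np.uint8)
    m[:222]=0;m[338:]=0;m[:,:214]=0;m[:,291:]=0
    n,l,st,ce=cv2.connectedComponentsWithStats(m)
    return [(("roller",.010) if st[i,4]>320 else ("bush",.022),st[i,4],onz("top",ce[i],.010 if st[i,4]>320 else .022)[:2].round(4)) for i in range(1,n) if st[i,4]>80]
E
python3 - <<'E'
from h import *
plan()
t=bot.camera("top")["image"];cv2.imwrite("pics/t6.png",t)
for r in rings(t): print(*r)
for p in parts(t): print(p)
E
```

```text
t 21.9 p [ 0.4734 -0.0698  0.1639] yaw 90.4 tilt [-0.001  0.   ] F [-0.2  0.3  0.6] w 0.0423 gf 0.0
0.5327 -0.0722 34 37
0.5328 -0.0013 34 35
0.5325 -0.0019 45 45
0.6063 -0.0006 46 47
0.6084 -0.1404 47 47
0.6075 -0.0706 46 47
0.606 -0.0005 56 57
0.6081 -0.1404 56 58
0.6072 -0.0705 56 57
(('roller', 0.01), np.int32(424), array([0.5478, 0.2498]))
(('bush', 0.022), np.int32(220), array([0.5472, 0.1759]))
(('roller', 0.01), np.int32(432), array([0.4304, 0.2563]))
(('bush', 0.022), np.int32(222), array([0.4294, 0.1622]))
```

The marks and four parts are now located. I pick bush A first, at (0.547, 0.1745).

>>> apply_moves:
  commands:
    - [-0.25, 0.8, 0, 0]
    - [-0.25, 0.8, 0, 0]
    - [-0.25, 0.8, 0, 0]
    - [-0.25, 0.8, 0, 0]
    - [-0.25, 0.8, 0, 0]
  claw: 0.25

```text
clock: 22.32
eef_pos: [0.4982, 0.0109, 0.1631]
tool_rot: [-0.003, 1.0, 0.0, -0.0]
ft_force: [0.8, -0.0, -0.8]
grip_width: 0.064
grasp_force: 0.0
```

>>> apply_moves:
  commands:
    - [-0.25, 0.8, 0, 0]
    - [-0.25, 0.8, 0, 0]
    - [-0.25, 0.8, 0, 0]
    - [-0.25, 0.8, 0, 0]
    - [-0.25, 0.8, 0, 0]

```text
clock: 22.73
eef_pos: [0.5227, 0.0912, 0.1629]
tool_rot: [-0.003, 1.0, 0.0, -0.0]
ft_force: [0.5, -0.5, 0.9]
grip_width: 0.0642
grasp_force: 0.0
```

>>> apply_moves:
  commands:
    - [-0.25, 0.8, 0, 0]
    - [-0.25, 0.8, 0, 0]
    - [-0.25, 0.8, 0, 0]
    - [-0.25, 0.8, 0, 0]
    - [0, 0, 0, 0]

```text
clock: 23.15
eef_pos: [0.543, 0.1571, 0.1628]
tool_rot: [-0.005, 1.0, 0.001, 0.0]
ft_force: [0.4, 0.0, -0.2]
grip_width: 0.0642
grasp_force: 0.0
```

```bash
python3 -c "
from h import *
plan((.5472,.1745,.164),(.5472,.1745,.032))"
```

```text
t 23.1 p [0.543  0.1571 0.1628] yaw 90.5 tilt [0.    0.001] F [ 0.4  0.  -0.2] w 0.0642 gf 0.0
[-0.22  0.87 -0.06]
[ 0.   -0.01  6.6 ]
```

>>> apply_moves:
  commands:
    - [-0.22, 0.87, 0, 0]
    - [0, 0, 1, 0]
    - [0, 0, 1, 0]
    - [0, 0, 1, 0]
    - [0, 0, 1, 0]

```text
clock: 23.57
eef_pos: [0.5463, 0.1714, 0.0823]
tool_rot: [-0.003, 1.0, -0.0, -0.0]
ft_force: [0.6, -0.1, -1.2]
grip_width: 0.0641
grasp_force: 0.0
```

>>> apply_moves:
  commands:
    - [0, 0, 0.8, 0]
    - [0, 0, 0.8, 0]
    - [0, 0, 0.6, 0]
    - [0, 0, 0.3, 0]
    - [0, 0, 0, 0]

```text
clock: 23.98
eef_pos: [0.5452, 0.1709, 0.0315]
tool_rot: [-0.003, 1.0, -0.001, -0.002]
ft_force: [0.0, 0.7, 0.3]
grip_width: 0.0644
grasp_force: 0.0
```

>>> apply_moves:
  commands:
    - [0, 0, 0, 0]
    - [0, 0, 0, 0]
    - [0, 0, 0, 0]
    - [0, 0, 0, 0]
    - [0, 0, 0, 0]
  claw: 1

```text
clock: 24.4
eef_pos: [0.5478, 0.1719, 0.0347]
tool_rot: [-0.003, 1.0, 0.0, 0.001]
ft_force: [-1.4, -0.5, 5.3]
grip_width: 0.0379
grasp_force: 60.6
```

>>> apply_moves:
  commands:
    - [0, 0, 0, 0]
    - [0, 0, 0, 0]
    - [0, 0, 0, 0]
    - [0, 0, 0, 0]
    - [0, 0, 0, 0]

```text
clock: 24.82
eef_pos: [0.5477, 0.172, 0.0347]
tool_rot: [-0.003, 1.0, 0.0, 0.001]
ft_force: [-0.3, 0.2, 5.5]
grip_width: 0.038
grasp_force: 60.7
```

```bash
python3 -c "
from h import *
plan((.5472,.1745,.12),(.533,-.0718,.12),(.533,-.0718,.065))"
```

```text
t 24.8 p [0.5477 0.172  0.0347] yaw 90.3 tilt [0.003 0.001] F [-0.3  0.2  5.5] w 0.0380 gf 60.7
[ 0.02  0.13 -4.27]
[ 7.800e-01 -1.231e+01 -1.000e-02]
[ 0.01 -0.    2.75]
```

>>> apply_moves:
  commands:
    - [0, 0, -0.5, 0]
    - [0, 0, -0.9, 0]
    - [0, 0, -1, 0]
    - [0, 0, -1, 0]
    - [0, 0, -0.8, 0]

```text
clock: 25.23
eef_pos: [0.5465, 0.1715, 0.1186]
tool_rot: [-0.003, 1.0, -0.0, -0.0]
ft_force: [0.5, 0.3, -1.5]
grip_width: 0.0383
grasp_force: 60.5
```

>>> apply_moves:
  commands:
    - [0, -0.4, 0, 0]
    - [0, -0.8, 0, 0]
    - [0.1, -0.9, 0, 0]
    - [0.1, -0.9, 0, 0]
    - [0.1, -0.9, 0, 0]

```text
clock: 25.65
eef_pos: [0.5399, 0.0921, 0.1159]
tool_rot: [-0.003, 1.0, -0.0, -0.001]
ft_force: [0.5, -0.2, -2.6]
grip_width: 0.0382
grasp_force: 60.5
```

>>> apply_moves:
  commands:
    - [0.1, -0.9, 0, 0]
    - [0.1, -0.9, 0, 0]
    - [0.1, -0.9, 0, 0]
    - [0.1, -0.9, 0, 0]
    - [0.08, -0.9, 0, 0]

```text
clock: 26.07
eef_pos: [0.5306, 0.002, 0.1159]
tool_rot: [-0.003, 1.0, -0.0, -0.001]
ft_force: [0.2, 0.2, -2.5]
grip_width: 0.0381
grasp_force: 60.5
```

>>> apply_moves:
  commands:
    - [0, -0.9, 0, 0]
    - [0, -0.9, 0, 0]
    - [0, -0.8, 0, 0]
    - [0, -0.4, 0, 0]
    - [0, 0, 0, 0]

```text
clock: 26.48
eef_pos: [0.5315, -0.0583, 0.1163]
tool_rot: [-0.001, 1.0, -0.0, -0.001]
ft_force: [0.4, 0.8, -2.8]
grip_width: 0.038
grasp_force: 60.6
```

```bash
python3 -c "
from h import *
plan((.5333,-.0718,.12),(.5333,-.0718,.068))"
```

```text
t 26.5 p [ 0.5315 -0.0583  0.1163] yaw 90.2 tilt [-0.002 -0.   ] F [ 0.4  0.8 -2.8] w 0.0380 gf 60.6
[-0.09 -0.67 -0.18]
[-0.01  0.    2.6 ]
```

>>> apply_moves:
  commands:
    - [-0.09, -0.67, 0, 0]
    - [0, 0, 0, 0]
    - [0, 0, 0.6, 0]
    - [0, 0, 0.6, 0]
    - [0, 0, 0.6, 0]

```text
clock: 26.9
eef_pos: [0.5347, -0.0694, 0.081]
tool_rot: [-0.003, 1.0, 0.0, 0.0]
ft_force: [0.2, 0.2, -1.8]
grip_width: 0.0382
grasp_force: 60.7
```

>>> apply_moves:
  commands:
    - [0, 0, 0.3, 0]
    - [0, 0, 0.2, 0]
    - [0, 0, 0.05, 0]
    - [0, 0, 0, 0]
    - [0, 0, 0, 0]

```text
clock: 27.32
eef_pos: [0.5349, -0.0698, 0.0709]
tool_rot: [-0.003, 1.0, -0.0, 0.001]
ft_force: [0.6, -0.0, -1.9]
grip_width: 0.0383
grasp_force: 60.7
```

>>> apply_moves:
  commands:
    - [0, 0, 0.05, 0]
    - [0, 0, 0.05, 0]
    - [0, 0, 0, 0]
    - [0, 0, 0, 0]
    - [0, 0, 0, 0]

```text
clock: 27.73
eef_pos: [0.5348, -0.0699, 0.0687]
tool_rot: [-0.003, 1.0, -0.0, 0.001]
ft_force: [-0.2, -0.1, -1.0]
grip_width: 0.0381
grasp_force: 60.9
```

>>> apply_moves:
  commands:
    - [0.07, -0.1, 0, 0]
    - [0, 0, 0.05, 0]
    - [0, 0, 0.05, 0]
    - [0, 0, 0, 0]
    - [0, 0, 0, 0]

```text
clock: 28.15
eef_pos: [0.5334, -0.0719, 0.0686]
tool_rot: [-0.003, 1.0, 0.0, 0.001]
ft_force: [-4.4, 1.4, 12.0]
grip_width: 0.0381
grasp_force: 62.2
```

>>> apply_moves:
  commands:
    - [0, 0, 0.04, 0]
    - [0, 0, 0.04, 0]
    - [0, 0, 0, 0]
    - [0, 0, 0, 0]
    - [0, 0, 0, 0]

```text
clock: 28.57
eef_pos: [0.5334, -0.0719, 0.0686]
tool_rot: [-0.003, 1.0, 0.0, 0.002]
ft_force: [-6.9, 1.9, 22.0]
grip_width: 0.0385
grasp_force: 63.2
```

>>> apply_moves:
  commands:
    - [0, 0, -0.12, 0]
    - [0, 0, 0, 0]
    - [0, 0, 0, 0]
    - [0, 0, 0, 0]
    - [0, 0, 0, 0]

```text
clock: 28.98
eef_pos: [0.5334, -0.0721, 0.0686]
tool_rot: [-0.003, 1.0, -0.0, 0.001]
ft_force: [-3.5, 1.5, 11.4]
grip_width: 0.0381
grasp_force: 62.1
```

>>> apply_moves:
  commands:
    - [0, 0, 0, 0]
    - [0, 0, 0, 0]
    - [0, 0, 0, 0]
    - [0, 0, 0, 0]
    - [0, 0, 0, 0]
  claw: 0.4

```text
clock: 29.4
eef_pos: [0.5327, -0.0719, 0.0666]
tool_rot: [-0.003, 1.0, 0.0, -0.0]
ft_force: [-0.8, 1.0, -0.6]
grip_width: 0.0511
grasp_force: 0.0
```

>>> apply_moves:
  commands:
    - [0, 0, -0.3, 0]
    - [0, 0, -0.7, 0]
    - [0, 0, -1, 0]
    - [0, 0, -1, 0]
    - [0, 0, -1, 0]

```text
clock: 29.82
eef_pos: [0.5328, -0.0718, 0.1481]
tool_rot: [-0.003, 1.0, 0.0, -0.0]
ft_force: [0.4, 0.7, -0.0]
grip_width: 0.0508
grasp_force: 0.0
```

>>> apply_moves:
  commands:
    - [0, 0.8, 0, 0]
    - [0, 1, 0, 0]
    - [0, 1, 0, 0]
    - [0, 1, 0, 0]
    - [0, 1, 0, 0]

```text
clock: 30.23
eef_pos: [0.5324, 0.0249, 0.1476]
tool_rot: [-0.003, 1.0, 0.0, 0.0]
ft_force: [0.6, -0.1, 0.1]
grip_width: 0.0509
grasp_force: 0.0
```

```bash
python3 - <<'E'
from h import *
plan((.4294,.162,.13),(.4294,.162,.032))
t=bot.camera("top")["image"];cv2.imwrite("pics/t7.png",t)
for p in parts(t): print(p)
s=bot.camera("side")["image"]; cv2.imwrite("pics/s7.png",s)
a=cv2.resize(s[220:400,220:400],(400,400)); b=cv2.resize(t[210:340,300:430],(400,400))
cv2.imwrite("pics/l7.png",np.hstack([a,b]))
E
```

```text
t 30.2 p [0.5324 0.0249 0.1476] yaw 90.3 tilt [0. 0.] F [ 0.6 -0.1  0.1] w 0.0509 gf 0.0
[5.11 6.88 0.88]
[ 0.  -0.   4.9]
(('roller', 0.01), np.int32(421), array([0.5478, 0.2498]))
(('roller', 0.01), np.int32(431), array([0.4304, 0.2563]))
(('bush', 0.022), np.int32(215), array([0.4293, 0.1623]))
```

View pics/l7.png

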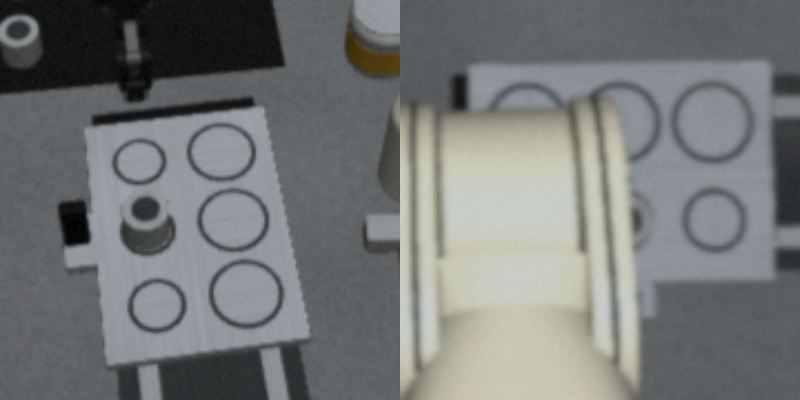

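Bush A stands on near2. Next is bush B, to near3.

>>> apply_moves:
  commands:
    - [0.8, 1, 0, 0]
    - [0.8, 1, 0, 0]
    - [0.8, 1, 0, 0]
    - [0.8, 1, 0, 0]
    - [0.8, 1, 0, 0]
  claw: 0.25

```text
clock: 30.75
eef_pos: [0.4512, 0.1237, 0.1474]
tool_rot: [-0.002, 1.0, -0.0, 0.0]
ft_force: [-0.6, 0.5, 0.2]
grip_width: 0.064
grasp_force: 0.0
```

>>> apply_moves:
  commands:
    - [0.6, 1, 0, 0]
    - [0.5, 0.8, 0, 0]
    - [0, 0, 0, 0]
    - [0, 0, 0.8, 0]
    - [0, 0, 0.8, 0]

```text
clock: 31.17
eef_pos: [0.4312, 0.1595, 0.116]
tool_rot: [-0.003, 1.0, 0.0, 0.002]
ft_force: [0.0, -0.1, -0.2]
grip_width: 0.0641
grasp_force: 0.0
```

```bash
python3 -c "
from h import *
plan((.4298,.161,.11),(.4298,.161,.032))"
```

```text
t 31.2 p [0.4312 0.1595 0.116 ] yaw 90.4 tilt [0.004 0.001] F [ 0.  -0.1 -0.2] w 0.0641 gf 0.0
[0.07 0.08 0.3 ]
[ 0.02 -0.    3.9 ]
```

>>> apply_moves:
  commands:
    - [0.07, 0.05, 0.5, 0]
    - [0, 0, 0.9, 0]
    - [0, 0, 0.9, 0]
    - [0, 0, 0.9, 0]
    - [0, 0, 0.8, 0]

```text
clock: 31.58
eef_pos: [0.4289, 0.1594, 0.0344]
tool_rot: [-0.002, 1.0, -0.0, 0.0]
ft_force: [0.6, 1.0, -0.2]
grip_width: 0.0642
grasp_force: 0.0
```

>>> apply_moves:
  commands:
    - [0, 0, 0.1, 0]
    - [0, 0, 0, 0]
    - [0, 0, 0, 0]
    - [0, 0, 0, 0]
    - [0, 0, 0, 0]

```text
clock: 32.0
eef_pos: [0.4293, 0.1607, 0.0342]
tool_rot: [-0.003, 1.0, 0.0, 0.001]
ft_force: [0.0, -0.1, 0.9]
grip_width: 0.0638
grasp_force: 0.0
```

>>> apply_moves:
  commands:
    - [0, 0, 0, 0]
    - [0, 0, 0, 0]
    - [0, 0, 0, 0]
    - [0, 0, 0, 0]
    - [0, 0, 0, 0]
  claw: 1

```text
clock: 32.42
eef_pos: [0.4288, 0.1607, 0.0341]
tool_rot: [-0.003, 1.0, 0.0, 0.001]
ft_force: [-0.6, -0.4, 5.6]
grip_width: 0.0383
grasp_force: 59.7
```

>>> apply_moves:
  commands:
    - [0, 0, 0, 0]
    - [0, 0, 0, 0]
    - [0, 0, 0, 0]
    - [0, 0, 0, 0]
    - [0, 0, 0, 0]

```text
clock: 32.83
eef_pos: [0.4288, 0.1607, 0.0341]
tool_rot: [-0.003, 1.0, 0.0, 0.001]
ft_force: [-1.0, -0.8, 5.5]
grip_width: 0.0385
grasp_force: 59.7
```

```bash
python3 -c "
from h import *
plan((.43,.161,.12),(.533,-.0015,.12),(.533,-.0015,.0705))"
```

```text
t 32.8 p [0.4288 0.1607 0.0341] yaw 90.3 tilt [0.002 0.   ] F [-1.  -0.8  5.5] w 0.0385 gf 59.7
[-0.07  0.02 -4.3 ]
[-5.1  -8.16  0.01]
[ 0.   -0.    2.47]
```

>>> apply_moves:
  commands:
    - [0, 0, -0.5, 0]
    - [0, 0, -0.9, 0]
    - [0, 0, -1, 0]
    - [0, 0, -1, 0]
    - [0, 0, -0.9, 0]

```text
clock: 33.25
eef_pos: [0.4279, 0.1605, 0.1201]
tool_rot: [-0.003, 1.0, -0.0, -0.0]
ft_force: [0.5, 0.4, -1.9]
grip_width: 0.0381
grasp_force: 60.4
```

>>> apply_moves:
  commands:
    - [-0.3, -0.5, 0, 0]
    - [-0.6, -0.9, 0, 0]
    - [-0.6, -0.9, 0, 0]
    - [-0.6, -0.9, 0, 0]
    - [-0.6, -0.9, 0, 0]

```text
clock: 33.67
eef_pos: [0.4826, 0.0774, 0.1181]
tool_rot: [-0.003, 1.0, -0.0, -0.001]
ft_force: [0.3, 0.5, -1.1]
grip_width: 0.0385
grasp_force: 60.5
```

>>> apply_moves:
  commands:
    - [-0.6, -0.9, 0, 0]
    - [-0.6, -0.9, 0, 0]
    - [-0.6, -0.9, 0, 0]
    - [-0.5, -0.9, 0, 0]
    - [-0.2, -0.4, 0, 0]

```text
clock: 34.08
eef_pos: [0.534, -0.0035, 0.118]
tool_rot: [-0.002, 1.0, -0.001, -0.0]
ft_force: [0.6, 0.2, -2.0]
grip_width: 0.0386
grasp_force: 60.5
```

>>> apply_moves:
  commands:
    - [0, 0, 0.6, 0]
    - [0, 0, 0.6, 0]
    - [0, 0, 0.6, 0]
    - [0, 0, 0.1, 0]
    - [0, 0, 0, 0]

```text
clock: 34.5
eef_pos: [0.5316, -0.0008, 0.0796]
tool_rot: [-0.003, 1.0, 0.0, -0.002]
ft_force: [-1.0, -0.3, -2.6]
grip_width: 0.0381
grasp_force: 60.6
```

```bash
python3 -c "
from h import *
plan((.533,-.0015,.0695))"
```

```text
t 34.5 p [ 0.5316 -0.0008  0.0796] yaw 90.3 tilt [-0.004  0.   ] F [-1.  -0.3 -2.6] w 0.0381 gf 60.6
[-0.07 -0.03  0.5 ]
```

>>> apply_moves:
  commands:
    - [-0.05, -0.03, 0, 0]
    - [0, 0, 0.25, 0]
    - [0, 0, 0.15, 0]
    - [0, 0, 0.1, 0]
    - [0, 0, 0, 0]

```text
clock: 34.92
eef_pos: [0.5338, -0.0014, 0.0708]
tool_rot: [-0.003, 1.0, 0.0, -0.0]
ft_force: [-1.2, -0.1, -2.2]
grip_width: 0.0381
grasp_force: 60.6
```

>>> apply_moves:
  commands:
    - [0, 0, 0.05, 0]
    - [0, 0, 0.03, 0]
    - [0, 0, 0, 0]
    - [0, 0, 0, 0]
    - [0, 0, 0, 0]

```text
clock: 35.33
eef_pos: [0.5342, -0.0015, 0.0696]
tool_rot: [-0.003, 1.0, -0.0, 0.0]
ft_force: [1.3, 0.8, -0.7]
grip_width: 0.0382
grasp_force: 60.6
```

>>> apply_moves:
  commands:
    - [0.05, 0, 0, 0]
    - [0, 0, 0.04, 0]
    - [0, 0, 0.04, 0]
    - [0, 0, 0, 0]
    - [0, 0, 0, 0]

```text
clock: 35.75
eef_pos: [0.5331, -0.0015, 0.0681]
tool_rot: [-0.003, 1.0, -0.0, 0.0]
ft_force: [-1.7, -0.8, 1.3]
grip_width: 0.0382
grasp_force: 60.9
```

>>> apply_moves:
  commands:
    - [0, 0, 0.02, 0]
    - [0, 0, 0.02, 0]
    - [0, 0, 0, 0]
    - [0, 0, 0, 0]
    - [0, 0, 0, 0]

```text
clock: 36.17
eef_pos: [0.5331, -0.0014, 0.0681]
tool_rot: [-0.003, 1.0, 0.0, 0.0]
ft_force: [-3.3, -0.5, 6.8]
grip_width: 0.0381
grasp_force: 61.1
```

Contact made. Now I release, rise, and head for roller A at (0.548, 0.250).

>>> apply_moves:
  commands:
    - [0, 0, 0, 0]
    - [0, 0, 0, 0]
    - [0, 0, 0, 0]
    - [0, 0, 0, 0]
    - [0, 0, 0, 0]
  claw: 0.4

```text
clock: 36.58
eef_pos: [0.5332, -0.0015, 0.0669]
tool_rot: [-0.003, 1.0, 0.0, -0.0]
ft_force: [0.3, -0.3, -0.1]
grip_width: 0.0515
grasp_force: 0.0
```

>>> apply_moves:
  commands:
    - [0, 0, -0.3, 0]
    - [0, 0, -0.7, 0]
    - [0, 0, -1, 0]
    - [0, 0, -1, 0]
    - [0, 0, -1, 0]

```text
clock: 37.0
eef_pos: [0.533, -0.0015, 0.1482]
tool_rot: [-0.003, 1.0, 0.0, -0.0]
ft_force: [0.1, -0.7, 0.5]
grip_width: 0.051
grasp_force: 0.0
```

>>> apply_moves:
  commands:
    - [0, 0.8, 0, 0]
    - [0, 1, 0, 0]
    - [0, 1, 0, 0]
    - [0, 1, 0, 0]
    - [0, 1, 0, 0]
  claw: 0.25

```text
clock: 37.42
eef_pos: [0.5326, 0.0953, 0.1477]
tool_rot: [-0.003, 1.0, 0.0, 0.0]
ft_force: [0.2, 0.7, 0.2]
grip_width: 0.0638
grasp_force: 0.0
```

>>> apply_moves:
  commands:
    - [0, 1, 0, 0]
    - [0, 1, 0, 0]
    - [0, 1, 0, 0]
    - [0, 1, 0, 0]
    - [0, 1, 0, 0]

```text
clock: 37.83
eef_pos: [0.532, 0.1956, 0.1475]
tool_rot: [-0.003, 1.0, 0.0, 0.0]
ft_force: [-0.3, -0.6, -0.0]
grip_width: 0.064
grasp_force: 0.0
```

```bash
python3 - <<'E'
from h import *
plan((.5478,.2498,.13),(.5478,.2498,.041))
t=bot.camera("top")["image"];cv2.imwrite("pics/t8.png",t)
for p in parts(t): print(p)
E
```

```text
t 37.8 p [0.532  0.1956 0.1475] yaw 90.3 tilt [0. 0.] F [-0.3 -0.6 -0. ] w 0.0640 gf 0.0
[-0.81  2.71  0.88]
[ 0.   -0.    4.45]
(('roller', 0.01), np.int32(1909), array([0.4902, 0.2746]))
(('bush', 0.022), np.int32(268), array([0.5529, 0.2304]))
(('bush', 0.022), np.int32(98), array([0.5353, 0.1709]))
```

>>> apply_moves:
  commands:
    - [-0.3, 0.9, 0, 0]
    - [-0.3, 0.9, 0, 0]
    - [-0.2, 0.7, 0, 0]
    - [0, 0, 0, 0]
    - [0, 0, 0, 0]

```text
clock: 38.3
eef_pos: [0.5477, 0.245, 0.1471]
tool_rot: [-0.004, 1.0, -0.0, -0.0]
ft_force: [-0.3, -0.2, 0.0]
grip_width: 0.0638
grasp_force: 0.0
```

```bash
python3 - <<'E'
from h import *
plan((.5478,.2498,.13),(.5478,.2498,.041))
s=bot.camera("side")["image"]
cv2.imwrite("pics/l8.png",cv2.resize(s[150:400,180:430],(600,600)))
E
```

```text
t 38.3 p [0.5477 0.245  0.1471] yaw 90.4 tilt [-0. -0.] F [-0.3 -0.2  0. ] w 0.0638 gf 0.0
[-0.01  0.24  0.85]
[-0.    0.    4.45]
```

View pics/l8.png

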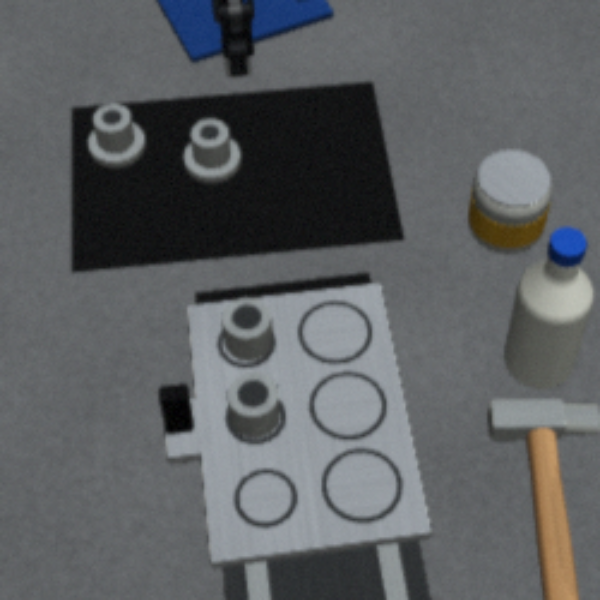

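Roller A was knocked: its flange now sits at side pixel (268.3, 218). I relocate it from the side view, checking the method on roller B.

```bash
python3 - <<'E'
from h import *
for n,p in(("A",(212,159)),("B",(117,144))):
    q=(180+p[0]/2.4,150+p[1]/2.4); print(n,onz("side",q,.010))
print(proj("side",(.4304,.2563,.01)))
# base points of B seen in top0
E
```

```text
A [0.51707275 0.21999309 0.01      ]
B [0.42874645 0.25005272 0.01      ]
[229.39598558 207.89257307]
```

>>> apply_moves:
  commands:
    - [1, -0.5, 0, 0]
    - [1, -0.5, 0, 0]
    - [1, -0.5, 0, 0]
    - [1, -0.5, 0, 0]
    - [1, -0.5, 0, 0]

```text
clock: 38.77
eef_pos: [0.4466, 0.1924, 0.1471]
tool_rot: [-0.002, 1.0, -0.0, -0.0]
ft_force: [-0.0, -0.5, 0.8]
grip_width: 0.0637
grasp_force: 0.0
```

>>> apply_moves:
  commands:
    - [1, -0.8, 0, 0]
    - [0.8, -0.8, 0, 0]
    - [0, -1, 0, 0]
    - [0, -1, 0, 0]
    - [0, -1, 0, 0]

```text
clock: 39.18
eef_pos: [0.4115, 0.1001, 0.1475]
tool_rot: [-0.003, 1.0, -0.0, 0.0]
ft_force: [0.0, -0.6, 0.1]
grip_width: 0.0641
grasp_force: 0.0
```

```bash
python3 - <<'E'
from h import *
plan()
t=bot.camera("top")["image"];cv2.imwrite("pics/t9.png",t)
for p in parts(t): print(p)
for r in rings(t): print(*r)
E
```

```text
t 39.2 p [0.4115 0.1001 0.1475] yaw 90.3 tilt [ 0. -0.] F [ 0.  -0.6  0.1] w 0.0641 gf 0.0
(('roller', 0.01), np.int32(426), array([0.5192, 0.2261]))
(('roller', 0.01), np.int32(440), array([0.4305, 0.2563]))
(('bush', 0.022), np.int32(85), array([0.4061, 0.1353]))
0.5327 -0.0017 41 42
0.5346 -0.1415 34 34
0.5337 -0.0718 41 41
0.5345 -0.1413 45 46
0.6063 -0.0007 46 47
0.6085 -0.1403 46 47
0.6073 -0.0706 46 47
0.6059 -0.0006 56 57
0.608 -0.1404 56 58
0.6072 -0.0705 56 57
```

>>> apply_moves:
  commands:
    - [-0.8, 0.9, 0, 0]
    - [-0.8, 0.9, 0, 0]
    - [-0.8, 0.9, 0, 0]
    - [-0.8, 0.9, 0, 0]
    - [-0.8, 0.9, 0, 0]

```text
clock: 39.65
eef_pos: [0.4924, 0.1922, 0.1474]
tool_rot: [-0.002, 1.0, -0.0, 0.0]
ft_force: [0.4, -0.0, -0.3]
grip_width: 0.0642
grasp_force: 0.0
```

>>> apply_moves:
  commands:
    - [-0.8, 0.9, 0, 0]
    - [-0.5, 0.9, 0, 0]
    - [0, 0, 0, 0]
    - [0, 0, 0, 0]
    - [0, 0, 0, 0]

```text
clock: 40.07
eef_pos: [0.5171, 0.2275, 0.1469]
tool_rot: [-0.003, 1.0, -0.0, -0.001]
ft_force: [-0.2, -0.1, 0.6]
grip_width: 0.0644
grasp_force: 0.0
```

```bash
python3 - <<'E'
from h import *
plan((.5195,.2261,.147),(.5195,.2261,.041))
s=bot.camera("side")["image"]
m=cv2.inRange(cv2.cvtColor(s,cv2.COLOR_BGR2GRAY)[195:225,250:292],90,255); q=np.argwhere(m); print(q.min(0)+[195,250],q.max(0)+[195,250],q.mean(0)+[195,250])
for y in(.2261,): print(proj("side",(.5192-.027,y,.005)),proj("side",(.5192+.027,y,.005)))
E
```

```text
t 40.1 p [0.5171 0.2275 0.1469] yaw 90.3 tilt [-0.001 -0.001] F [-0.2 -0.1  0.6] w 0.0644 gf 0.0
[-0.12 -0.07 -0.01]
[-0.01  0.    5.3 ]
[199 257] [223 279] [212.1218638  267.84946237]
[257.36643065 216.68978168] [281.01505536 214.4333008 ]
```

>>> apply_moves:
  commands:
    - [-0.06, -0.07, 0.5, 0]
    - [0, 0, 1, 0]
    - [0, 0, 1, 0]
    - [0, 0, 1, 0]
    - [0, 0, 0.9, 0]

```text
clock: 40.53
eef_pos: [0.5182, 0.2258, 0.0576]
tool_rot: [-0.002, 1.0, -0.0, -0.0]
ft_force: [0.4, -0.0, -0.5]
grip_width: 0.0638
grasp_force: 0.0
```

>>> apply_moves:
  commands:
    - [0, 0, 0.6, 0]
    - [0, 0, 0.2, 0]
    - [0, 0, 0, 0]
    - [0, 0, 0, 0]
    - [0, 0, 0, 0]

```text
clock: 40.95
eef_pos: [0.5198, 0.2271, 0.0441]
tool_rot: [-0.003, 1.0, 0.0, 0.001]
ft_force: [-0.1, -0.2, -0.3]
grip_width: 0.064
grasp_force: 0.0
```

>>> apply_moves:
  commands:
    - [0, 0, 0, 0]
    - [0, 0, 0, 0]
    - [0, 0, 0, 0]
    - [0, 0, 0, 0]
    - [0, 0, 0, 0]
  claw: 1

```text
clock: 41.37
eef_pos: [0.5199, 0.2271, 0.0444]
tool_rot: [-0.003, 1.0, 0.0, 0.001]
ft_force: [-1.9, -2.1, 4.6]
grip_width: 0.0339
grasp_force: 59.9
```

>>> apply_moves:
  commands:
    - [0, 0, 0, 0]
    - [0, 0, 0, 0]
    - [0, 0, 0, 0]
    - [0, 0, 0, 0]
    - [0, 0, 0, 0]

```text
clock: 41.78
eef_pos: [0.5199, 0.2271, 0.0444]
tool_rot: [-0.003, 1.0, 0.0, 0.001]
ft_force: [-0.7, -0.7, 5.8]
grip_width: 0.034
grasp_force: 59.9
```

```bash
python3 -c "
from h import *
plan((.518,.2261,.13),(.6073,-.0705,.13),(.6073,-.0705,.078))"
```

```text
t 41.8 p [0.5199 0.2271 0.0444] yaw 90.3 tilt [0.002 0.   ] F [-0.7 -0.7  5.8] w 0.0340 gf 59.9
[ 0.08 -0.05 -4.28]
[-4.380e+00 -1.486e+01  1.000e-02]
[ 0.01 -0.    2.6 ]
```

>>> apply_moves:
  commands:
    - [0, 0, -0.5, 0]
    - [0, 0, -1, 0]
    - [0, 0, -1, 0]
    - [0, 0, -1, 0]
    - [0, 0, -1, 0]

```text
clock: 42.2
eef_pos: [0.5183, 0.227, 0.1338]
tool_rot: [-0.003, 1.0, -0.0, -0.001]
ft_force: [0.3, 0.6, -2.7]
grip_width: 0.0336
grasp_force: 60.0
```

>>> apply_moves:
  commands:
    - [-0.1, -0.4, 0, 0]
    - [-0.3, -0.9, 0, 0]
    - [-0.3, -0.9, 0, 0]
    - [-0.3, -0.9, 0, 0]
    - [-0.3, -0.9, 0, 0]

```text
clock: 42.62
eef_pos: [0.5448, 0.1458, 0.1317]
tool_rot: [-0.003, 1.0, -0.0, -0.001]
ft_force: [0.2, -0.8, -3.2]
grip_width: 0.0337
grasp_force: 60.1
```

>>> apply_moves:
  commands:
    - [-0.3, -0.9, 0, 0]
    - [-0.3, -0.9, 0, 0]
    - [-0.3, -0.9, 0, 0]
    - [-0.3, -0.9, 0, 0]
    - [-0.3, -0.9, 0, 0]

```text
clock: 43.03
eef_pos: [0.5752, 0.0558, 0.1315]
tool_rot: [-0.003, 1.0, -0.0, -0.001]
ft_force: [0.8, 0.9, -3.9]
grip_width: 0.0341
grasp_force: 60.1
```

>>> apply_moves:
  commands:
    - [-0.3, -0.9, 0, 0]
    - [-0.3, -0.9, 0, 0]
    - [-0.3, -0.9, 0, 0]
    - [-0.3, -0.9, 0, 0]
    - [-0.3, -0.9, 0, 0]

```text
clock: 43.45
eef_pos: [0.6057, -0.0339, 0.1313]
tool_rot: [-0.003, 1.0, 0.0, -0.001]
ft_force: [0.4, 0.8, -2.5]
grip_width: 0.0338
grasp_force: 60.1
```

>>> apply_moves:
  commands:
    - [-0.1, -0.7, 0, 0]
    - [0, -0.3, 0, 0]
    - [0, 0, 0, 0]
    - [0, 0, 0, 0]
    - [0, 0, 0, 0]

```text
clock: 43.87
eef_pos: [0.6082, -0.0516, 0.1328]
tool_rot: [-0.003, 1.0, 0.0, -0.0]
ft_force: [0.3, 0.8, -1.9]
grip_width: 0.0341
grasp_force: 60.2
```

```bash
python3 -c "
from h import *
plan((.608,-.0705,.13),(.608,-.0705,.08))"
```

```text
t 43.9 p [ 0.6082 -0.0516  0.1328] yaw 90.4 tilt [-0.001  0.001] F [ 0.3  0.8 -1.9] w 0.0341 gf 60.2
[ 0.01 -0.95  0.14]
[-0.  -0.   2.5]
```

>>> apply_moves:
  commands:
    - [0, -0.95, 0, 0]
    - [0, 0, 0, 0]
    - [0, 0, 0.8, 0]
    - [0, 0, 0.8, 0]
    - [0, 0, 0.5, 0]

```text
clock: 44.28
eef_pos: [0.608, -0.0702, 0.0899]
tool_rot: [-0.003, 1.0, 0.0, -0.001]
ft_force: [-0.2, -0.1, -4.0]
grip_width: 0.0339
grasp_force: 60.4
```

>>> apply_moves:
  commands:
    - [0, 0, 0.3, 0]
    - [0, 0, 0.1, 0]
    - [0, 0, 0, 0]
    - [0, 0, 0, 0]
    - [0, 0, 0, 0]

```text
clock: 44.7
eef_pos: [0.6095, -0.0714, 0.0841]
tool_rot: [-0.003, 1.0, -0.0, 0.001]
ft_force: [0.3, -0.7, -2.1]
grip_width: 0.034
grasp_force: 60.4
```

>>> apply_moves:
  commands:
    - [0.07, 0.04, 0.1, 0]
    - [0, 0, 0.1, 0]
    - [0, 0, 0.05, 0]
    - [0, 0, 0, 0]
    - [0, 0, 0, 0]

```text
clock: 45.12
eef_pos: [0.6073, -0.0706, 0.0785]
tool_rot: [-0.003, 1.0, 0.0, 0.0]
ft_force: [-1.3, 0.3, 1.2]
grip_width: 0.0339
grasp_force: 60.7
```

>>> apply_moves:
  commands:
    - [0, 0, 0.05, 0]
    - [0, 0, 0.03, 0]
    - [0, 0, 0, 0]
    - [0, 0, 0, 0]
    - [0, 0, 0, 0]

```text
clock: 45.53
eef_pos: [0.6073, -0.0706, 0.0784]
tool_rot: [-0.003, 1.0, -0.0, 0.0]
ft_force: [-5.5, 0.2, 9.5]
grip_width: 0.0342
grasp_force: 61.4
```

Contact made. Now I release, rise, and back off towards roller B.

>>> apply_moves:
  commands:
    - [0, 0, 0, 0]
    - [0, 0, 0, 0]
    - [0, 0, 0, 0]
    - [0, 0, 0, 0]
    - [0, 0, 0, 0]
  claw: 0.4

```text
clock: 45.95
eef_pos: [0.6074, -0.0707, 0.0763]
tool_rot: [-0.003, 1.0, -0.0, -0.0]
ft_force: [0.2, 0.6, 0.3]
grip_width: 0.0509
grasp_force: 0.0
```

>>> apply_moves:
  commands:
    - [0, 0, -0.3, 0]
    - [0, 0, -0.7, 0]
    - [0, 0, -1, 0]
    - [0, 0, -1, 0]
    - [0, 0, -0.8, 0]

```text
clock: 46.37
eef_pos: [0.6078, -0.0707, 0.1543]
tool_rot: [-0.003, 1.0, -0.0, 0.001]
ft_force: [1.2, -0.4, 0.0]
grip_width: 0.0513
grasp_force: 0.0
```

>>> apply_moves:
  commands:
    - [0.6, 0.9, 0, 0]
    - [0.6, 1, 0, 0]
    - [0.6, 1, 0, 0]
    - [0.6, 1, 0, 0]
    - [0.6, 1, 0, 0]
  claw: 0.25

```text
clock: 46.78
eef_pos: [0.5463, 0.0278, 0.153]
tool_rot: [-0.003, 1.0, 0.0, 0.0]
ft_force: [0.2, 1.0, -0.1]
grip_width: 0.064
grasp_force: 0.0
```

>>> apply_moves:
  commands:
    - [0.8, 0.9, 0, 0]
    - [0.8, 1, 0, 0]
    - [0.8, 1, 0, 0]
    - [0.8, 1, 0, 0]
    - [0.8, 1, 0, 0]

```text
clock: 47.2
eef_pos: [0.4655, 0.1254, 0.153]
tool_rot: [-0.003, 1.0, 0.0, 0.0]
ft_force: [-0.2, 0.0, -0.6]
grip_width: 0.0642
grasp_force: 0.0
```

```bash
python3 - <<'E'
from h import *
plan((.4305,.2563,.14),(.4305,.2563,.041))
t=bot.camera("top")["image"];cv2.imwrite("pics/t10.png",t)
for p in parts(t): print(p)
for r in rings(t): print(*r)
s=bot.camera("side")["image"];cv2.imwrite("pics/s10.png",s)
m=cv2.inRange(cv2.cvtColor(s,cv2.COLOR_BGR2GRAY)[190:225,212:245],90,255); q=np.argwhere(m); print(q.min(0)+[190,212],q.max(0)+[190,212])
for x in(-.027,.027): print(proj("side",(.4305+x,.2563,.005)))
E
```

```text
t 47.2 p [0.4655 0.1254 0.153 ] yaw 90.3 tilt [0.001 0.   ] F [-0.2  0.  -0.6] w 0.0642 gf 0.0
[1.72 6.55 0.65]
[ 0.   -0.    4.95]
(('roller', 0.01), np.int32(2808), array([0.4448, 0.2092]))
0.5346 -0.1416 34 35
0.5329 -0.0016 41 43
0.5342 -0.1413 45 45
0.5336 -0.0723 41 42
0.6064 -0.0006 46 47
0.6084 -0.1403 46 47
0.6077 -0.0703 47 48
0.606 -0.0006 56 56
0.608 -0.1404 56 58
0.6071 -0.0706 55 57
[190 212] [217 236]
[217.88534718 210.43328811]
[241.4903811  208.22048123]
```

>>> apply_moves:
  commands:
    - [0.3, 1, 0, 0]
    - [0.3, 1, 0, 0]
    - [0.3, 1, 0, 0]
    - [0.3, 1, 0, 0]
    - [0.3, 1, 0, 0]

```text
clock: 47.72
eef_pos: [0.4362, 0.2249, 0.153]
tool_rot: [-0.002, 1.0, 0.0, 0.001]
ft_force: [0.1, 0.6, -0.2]
grip_width: 0.0639
grasp_force: 0.0
```

>>> apply_moves:
  commands:
    - [0.2, 1, 0, 0]
    - [0, 0.3, 0, 0]
    - [0, 0, 0, 0]
    - [0, 0, 0, 0]
    - [0, 0, 0, 0]

```text
clock: 48.13
eef_pos: [0.4319, 0.2493, 0.1525]
tool_rot: [-0.002, 1.0, -0.0, -0.0]
ft_force: [0.7, 0.2, 0.2]
grip_width: 0.0643
grasp_force: 0.0
```

```bash
python3 - <<'E'
from h import *
plan((.4305,.2563,.14),(.4305,.2563,.041))
s=bot.camera("side")["image"];cv2.imwrite("pics/s11.png",s)
cv2.imwrite("pics/l11.png",cv2.resize(s[150:400,180:430],(600,600)))
E
```

```text
t 48.1 p [0.4319 0.2493 0.1525] yaw 90.3 tilt [-0.    -0.001] F [0.7 0.2 0.2] w 0.0643 gf 0.0
[0.07 0.35 0.62]
[-0.    0.    4.95]
```

View pics/l11.png

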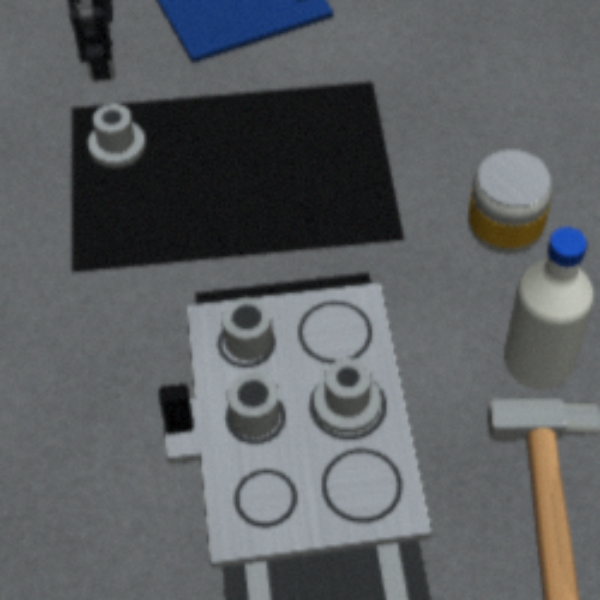

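Three parts stand on their rings and roller B has not moved. I pick roller B now.

>>> apply_moves:
  commands:
    - [0.07, 0.32, 0.5, 0]
    - [0, 0, 1, 0]
    - [0, 0, 1, 0]
    - [0, 0, 1, 0]
    - [0, 0, 1, 0]

```text
clock: 48.6
eef_pos: [0.43, 0.2564, 0.0611]
tool_rot: [-0.002, 1.0, -0.0, -0.0]
ft_force: [0.6, 0.4, 0.2]
grip_width: 0.0644
grasp_force: 0.0
```

>>> apply_moves:
  commands:
    - [0, 0, 0.7, 0]
    - [0, 0, 0.2, 0]
    - [0, 0, 0, 0]
    - [0, 0, 0, 0]
    - [0, 0, 0, 0]

```text
clock: 49.02
eef_pos: [0.4309, 0.2571, 0.0454]
tool_rot: [-0.003, 1.0, 0.0, 0.001]
ft_force: [-0.7, -0.3, -0.1]
grip_width: 0.0642
grasp_force: 0.0
```

>>> apply_moves:
  commands:
    - [0, 0, 0, 0]
    - [0, 0, 0, 0]
    - [0, 0, 0, 0]
    - [0, 0, 0, 0]
    - [0, 0, 0, 0]
  claw: 1

```text
clock: 49.43
eef_pos: [0.4309, 0.257, 0.0458]
tool_rot: [-0.003, 1.0, 0.0, 0.001]
ft_force: [-0.4, -1.1, 5.8]
grip_width: 0.0338
grasp_force: 59.4
```

>>> apply_moves:
  commands:
    - [0, 0, 0, 0]
    - [0, 0, 0, 0]
    - [0, 0, 0, 0]
    - [0, 0, 0, 0]
    - [0, 0, 0, 0]

```text
clock: 49.85
eef_pos: [0.4308, 0.257, 0.0458]
tool_rot: [-0.003, 1.0, 0.0, 0.001]
ft_force: [-0.8, -0.8, 4.9]
grip_width: 0.0338
grasp_force: 59.4
```

```bash
python3 -c "
from h import *
plan((.4305,.2563,.135),(.6062,-.0005,.135),(.6062,-.0005,.078))"
```

```text
t 49.9 p [0.4308 0.257  0.0458] yaw 90.3 tilt [0.002 0.001] F [-0.8 -0.8  4.9] w 0.0338 gf 59.4
[ 0.01 -0.03 -4.46]
[-8.710e+00 -1.289e+01  1.000e-02]
[ 0.01 -0.    2.85]
```

>>> apply_moves:
  commands:
    - [0, 0, -0.5, 0]
    - [0, 0, -1, 0]
    - [0, 0, -1, 0]
    - [0, 0, -1, 0]
    - [0, 0, -1, 0]

```text
clock: 50.27
eef_pos: [0.4295, 0.2565, 0.1356]
tool_rot: [-0.003, 1.0, -0.0, -0.0]
ft_force: [-0.0, 0.2, -3.1]
grip_width: 0.0336
grasp_force: 60.0
```

>>> apply_moves:
  commands:
    - [-0.3, -0.4, 0, 0]
    - [-0.6, -0.9, 0, 0]
    - [-0.6, -0.9, 0, 0]
    - [-0.6, -0.9, 0, 0]
    - [-0.6, -0.9, 0, 0]

```text
clock: 50.68
eef_pos: [0.4845, 0.1755, 0.1336]
tool_rot: [-0.003, 1.0, -0.0, -0.001]
ft_force: [0.1, 1.0, -3.2]
grip_width: 0.0338
grasp_force: 60.1
```

>>> apply_moves:
  commands:
    - [-0.6, -0.9, 0, 0]
    - [-0.6, -0.9, 0, 0]
    - [-0.6, -0.9, 0, 0]
    - [-0.6, -0.9, 0, 0]
    - [-0.6, -0.9, 0, 0]

```text
clock: 51.1
eef_pos: [0.5449, 0.0857, 0.1333]
tool_rot: [-0.003, 1.0, -0.0, -0.001]
ft_force: [0.7, 0.5, -2.5]
grip_width: 0.0344
grasp_force: 60.1
```

>>> apply_moves:
  commands:
    - [-0.6, -0.9, 0, 0]
    - [-0.6, -0.9, 0, 0]
    - [-0.6, -0.9, 0, 0]
    - [-0.6, -0.9, 0, 0]
    - [-0.5, -0.6, 0, 0]

```text
clock: 51.52
eef_pos: [0.6035, 0.0012, 0.1331]
tool_rot: [-0.002, 1.0, -0.0, -0.001]
ft_force: [-0.1, 0.5, -2.4]
grip_width: 0.0339
grasp_force: 60.2
```

>>> apply_moves:
  commands:
    - [-0.1, -0.15, 0, 0]
    - [0, 0, 0, 0]
    - [0, 0, 0.5, 0]
    - [0, 0, 0.5, 0]
    - [0, 0, 0, 0]

```text
clock: 51.93
eef_pos: [0.6028, 0.0016, 0.1111]
tool_rot: [-0.004, 1.0, 0.0, -0.003]
ft_force: [0.1, 0.2, -3.4]
grip_width: 0.0338
grasp_force: 60.2
```

```bash
python3 -c "
from h import *
plan((.6063,-.0005,.085))"
```

```text
t 51.9 p [0.6028 0.0016 0.1111] yaw 90.4 tilt [-0.006  0.   ] F [ 0.1  0.2 -3.4] w 0.0338 gf 60.2
[-0.18 -0.11  1.31]
```

>>> apply_moves:
  commands:
    - [-0.1, -0.1, 0.4, 0]
    - [0, 0, 0.5, 0]
    - [0, 0, 0.3, 0]
    - [0, 0, 0, 0]
    - [0, 0, 0, 0]

```text
clock: 52.35
eef_pos: [0.607, -0.0011, 0.0897]
tool_rot: [-0.003, 1.0, 0.0, -0.001]
ft_force: [-0.2, -0.7, -2.8]
grip_width: 0.034
grasp_force: 60.2
```

>>> apply_moves:
  commands:
    - [0, 0, 0, 0]
    - [0, 0, 0, 0]
    - [0, 0, 0, 0]
    - [0, 0, 0, 0]
    - [0, 0, 0, 0]

```text
clock: 52.77
eef_pos: [0.6078, -0.0013, 0.0908]
tool_rot: [-0.003, 1.0, 0.0, 0.0]
ft_force: [-0.3, 0.1, -2.3]
grip_width: 0.0338
grasp_force: 60.2
```

>>> apply_moves:
  commands:
    - [0.07, 0.04, 0.2, 0]
    - [0, 0, 0.15, 0]
    - [0, 0, 0.1, 0]
    - [0, 0, 0, 0]
    - [0, 0, 0, 0]

```text
clock: 53.18
eef_pos: [0.6059, -0.0004, 0.0811]
tool_rot: [-0.003, 1.0, -0.0, -0.0]
ft_force: [-0.4, 0.4, -1.9]
grip_width: 0.0339
grasp_force: 60.2
```

>>> apply_moves:
  commands:
    - [0, 0, 0.06, 0]
    - [0, 0, 0.04, 0]
    - [0, 0, 0, 0]
    - [0, 0, 0, 0]
    - [0, 0, 0, 0]

```text
clock: 53.6
eef_pos: [0.6063, -0.0005, 0.0798]
tool_rot: [-0.003, 1.0, -0.0, 0.0]
ft_force: [-0.3, 0.1, 0.0]
grip_width: 0.0337
grasp_force: 60.5
```

>>> apply_moves:
  commands:
    - [0, 0, 0.03, 0]
    - [0, 0, 0, 0]
    - [0, 0, 0, 0]
    - [0, 0, 0, 0]
    - [0, 0, 0, 0]

```text
clock: 54.02
eef_pos: [0.6063, -0.0005, 0.0798]
tool_rot: [-0.003, 1.0, -0.0, 0.0]
ft_force: [-3.0, 0.0, 5.8]
grip_width: 0.0339
grasp_force: 60.8
```

>>> apply_moves:
  commands:
    - [0, 0, 0, 0]
    - [0, 0, 0, 0]
    - [0, 0, 0, 0]
    - [0, 0, 0, 0]
    - [0, 0, 0, 0]
  claw: 0.4

```text
clock: 54.43
eef_pos: [0.6062, -0.0004, 0.0787]
tool_rot: [-0.003, 1.0, 0.0, -0.0]
ft_force: [0.1, 0.1, 0.5]
grip_width: 0.0513
grasp_force: 0.0
```

>>> apply_moves:
  commands:
    - [0, 0, -0.3, 0]
    - [0, 0, -0.7, 0]
    - [0, 0, -1, 0]
    - [0, 0, -1, 0]
    - [0, 0, -1, 0]

```text
clock: 54.85
eef_pos: [0.606, -0.0004, 0.16]
tool_rot: [-0.003, 1.0, 0.0, -0.0]
ft_force: [0.9, 0.3, -0.8]
grip_width: 0.0511
grasp_force: 0.0
```

>>> apply_moves:
  commands:
    - [0.8, 0.6, 0, 0]
    - [1, 0.9, 0, 0]
    - [1, 0.9, 0, 0]
    - [1, 0.9, 0, 0]
    - [1, 0.9, 0, 0]

```text
clock: 55.27
eef_pos: [0.5089, 0.0836, 0.1594]
tool_rot: [-0.003, 1.0, 0.0, 0.0]
ft_force: [-0.7, 0.9, 0.1]
grip_width: 0.0512
grasp_force: 0.0
```

>>> apply_moves:
  commands:
    - [0.8, 0.9, 0, 0]
    - [1, 0.9, 0, 0]
    - [1, 0.9, 0, 0]
    - [0.3, 0.9, 0, 0]
    - [0, 0, 0, 0]

```text
clock: 55.68
eef_pos: [0.4458, 0.157, 0.1596]
tool_rot: [-0.005, 1.0, 0.001, 0.0]
ft_force: [-0.3, 0.4, -0.0]
grip_width: 0.0511
grasp_force: 0.0
```

```bash
python3 - <<'E'
from h import *
plan((.4745,-.071,.15),(.4745,-.071,.0735))
t=bot.camera("top")["image"];s=bot.camera("side")["image"]
cv2.imwrite("pics/t12.png",t);cv2.imwrite("pics/s12.png",s)
for r in rings(t): print(*r)
for r in rings(t,.070): print("70",*r)
a=cv2.resize(s[260:400,240:380],(400,400)); b=cv2.resize(t[215:325,310:430],(436,400))
cv2.imwrite("pics/l12.png",np.hstack([a,b[:,:400]]))
E
```

```text
t 55.7 p [0.4458 0.157  0.1596] yaw 90.6 tilt [0.    0.001] F [-0.3  0.4 -0. ] w 0.0511 gf 0.0
[ -1.32 -11.41   0.46]
[ 0.   -0.01  3.82]
0.5329 -0.0016 41 43
0.5346 -0.1416 34 35
0.5335 -0.0724 41 42
0.5343 -0.1413 45 45
0.6084 -0.1403 46 47
0.6076 -0.0701 47 48
0.6061 -0.0001 47 48
0.606 -0.0007 55 57
0.608 -0.1404 56 58
0.6073 -0.0706 55 57
70 0.5328 -0.0002 41 43
70 0.5344 -0.1355 34 35
70 0.5334 -0.0686 41 42
70 0.5342 -0.1352 45 45
70 0.6058 -0.1342 46 47
70 0.605 -0.0664 47 48
70 0.6035 0.0013 47 48
70 0.6034 0.0006 55 57
70 0.6053 -0.1343 56 58
70 0.6047 -0.0669 55 57
```

View pics/l12.png

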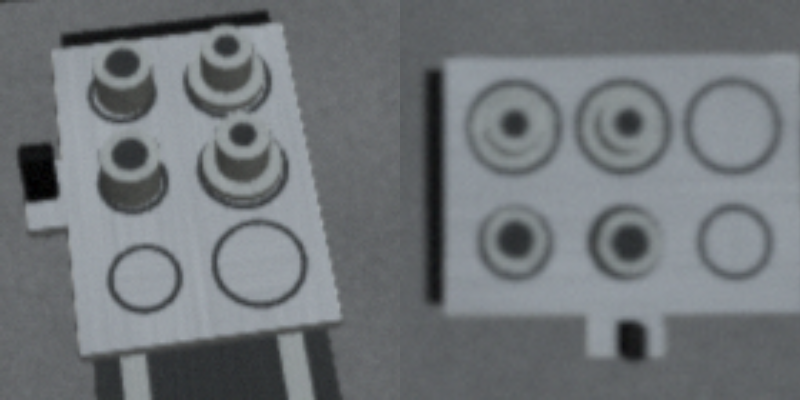

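All four parts are centred on their rings. Next I grip the handle and slide the shuttle home gently.

>>> apply_moves:
  commands:
    - [-0.1, -0.5, 0, 0]
    - [-0.1, -0.9, 0, 0]
    - [-0.1, -1, 0, 0]
    - [-0.1, -1, 0, 0]
    - [-0.1, -1, 0, 0]

```text
clock: 56.2
eef_pos: [0.4583, 0.0641, 0.1589]
tool_rot: [-0.002, 1.0, -0.0, 0.0]
ft_force: [-0.3, -1.1, -0.3]
grip_width: 0.0513
grasp_force: 0.0
```

>>> apply_moves:
  commands:
    - [-0.1, -1, 0, 0]
    - [-0.1, -1, 0, 0]
    - [-0.1, -1, 0, 0]
    - [-0.1, -1, 0, 0]
    - [-0.1, -1, 0, 0]

```text
clock: 56.62
eef_pos: [0.4685, -0.0363, 0.1589]
tool_rot: [-0.002, 1.0, -0.0, 0.0]
ft_force: [0.7, -0.1, 0.1]
grip_width: 0.0515
grasp_force: 0.0
```

>>> apply_moves:
  commands:
    - [-0.1, -1, 0, 0]
    - [-0.1, -0.7, 0, 0]
    - [0, 0, 0, 0]
    - [0, 0, 0, 0]
    - [0, 0, 0, 0]

```text
clock: 57.03
eef_pos: [0.4723, -0.0679, 0.1588]
tool_rot: [-0.002, 1.0, 0.0, -0.0]
ft_force: [-0.3, -0.0, -0.4]
grip_width: 0.0512
grasp_force: 0.0
```

```bash
python3 -c "
from h import *
plan((.4745,-.0715,.16),(.4745,-.0715,.0735))"
```

```text
t 57.0 p [ 0.4723 -0.0679  0.1588] yaw 90.2 tilt [-0.  0.] F [-0.3 -0.  -0.4] w 0.0512 gf 0.0
[-0.11 -0.18 -0.06]
[-0.   -0.    4.32]
```

>>> apply_moves:
  commands:
    - [-0.11, -0.18, 0, 0]
    - [0, 0, 0.9, 0]
    - [0, 0, 0.9, 0]
    - [0, 0, 0.9, 0]
    - [0, 0, 0.9, 0]

```text
clock: 57.45
eef_pos: [0.4751, -0.0703, 0.0864]
tool_rot: [-0.004, 1.0, -0.0, 0.0]
ft_force: [0.2, -0.4, 0.5]
grip_width: 0.0515
grasp_force: 0.0
```

>>> apply_moves:
  commands:
    - [0, 0, 0.5, 0]
    - [0, 0, 0.1, 0]
    - [0, 0, 0, 0]
    - [0, 0, 0, 0]
    - [0, 0, 0, 0]

```text
clock: 57.87
eef_pos: [0.4757, -0.0707, 0.0759]
tool_rot: [-0.003, 1.0, -0.0, 0.001]
ft_force: [0.0, 0.1, 0.1]
grip_width: 0.0512
grasp_force: 0.0
```

>>> apply_moves:
  commands:
    - [0, 0, 0, 0]
    - [0, 0, 0, 0]
    - [0, 0, 0, 0]
    - [0, 0, 0, 0]
    - [0, 0, 0, 0]
  claw: 1

```text
clock: 58.28
eef_pos: [0.4752, -0.0734, 0.0758]
tool_rot: [-0.002, 1.0, -0.003, 0.001]
ft_force: [-0.6, -8.7, 2.1]
grip_width: 0.0135
grasp_force: 58.9
```

>>> apply_moves:
  commands:
    - [0, 0, 0, 0]
    - [0, 0, 0, 0]
    - [0, 0, 0, 0]
    - [0, 0, 0, 0]
    - [0, 0, 0, 0]

```text
clock: 58.7
eef_pos: [0.4752, -0.0734, 0.0757]
tool_rot: [-0.002, 1.0, -0.003, 0.001]
ft_force: [0.0, -8.9, 2.8]
grip_width: 0.0134
grasp_force: 58.9
```

```bash
python3 -c "
from h import *
plan((.4777,-.2516,.0735))"
```

```text
t 58.7 p [ 0.4752 -0.0734  0.0757] yaw 90.3 tilt [ 0.001 -0.006] F [ 0.  -8.9  2.8] w 0.0134 gf 58.9
[-0.08 -8.91  0.16]
```

>>> apply_moves:
  commands:
    - [0, -0.1, 0, 0]
    - [0, -0.2, 0, 0]
    - [0, -0.3, 0, 0]
    - [-0.02, -0.4, 0, 0]
    - [0, -0.4, 0, 0]

```text
clock: 59.12
eef_pos: [0.4755, -0.0982, 0.0757]
tool_rot: [-0.004, 1.0, 0.001, 0.0]
ft_force: [-1.1, 2.9, 5.8]
grip_width: 0.0136
grasp_force: 59.5
```

>>> apply_moves:
  commands:
    - [0, -0.4, 0, 0]
    - [-0.02, -0.4, 0, 0]
    - [0, -0.4, 0, 0]
    - [-0.02, -0.4, 0, 0]
    - [0, -0.4, 0, 0]

```text
clock: 59.53
eef_pos: [0.4762, -0.1383, 0.0758]
tool_rot: [-0.004, 1.0, 0.001, 0.0]
ft_force: [-2.0, 3.5, 6.9]
grip_width: 0.0129
grasp_force: 59.8
```

>>> apply_moves:
  commands:
    - [0, -0.4, 0, 0]
    - [-0.02, -0.4, 0, 0]
    - [0, -0.4, 0, 0]
    - [-0.02, -0.4, 0, 0]
    - [0, -0.4, 0, 0]

```text
clock: 59.95
eef_pos: [0.4767, -0.1783, 0.0758]
tool_rot: [-0.003, 1.0, 0.001, -0.0]
ft_force: [-3.1, 3.4, 7.8]
grip_width: 0.0132
grasp_force: 59.9
```

>>> apply_moves:
  commands:
    - [0, -0.4, 0, 0]
    - [-0.02, -0.4, 0, 0]
    - [0, -0.4, 0, 0]
    - [-0.02, -0.4, 0, 0]
    - [0, -0.4, 0, 0]

```text
clock: 60.37
eef_pos: [0.4773, -0.2183, 0.0757]
tool_rot: [-0.003, 1.0, 0.001, -0.001]
ft_force: [-4.5, 3.7, 9.5]
grip_width: 0.0134
grasp_force: 60.0
```

>>> apply_moves:
  commands:
    - [0, -0.4, 0, 0]
    - [0, -0.35, 0, 0]
    - [0, -0.25, 0, 0]
    - [0, -0.15, 0, 0]
    - [0, -0.1, 0, 0]

```text
clock: 60.78
eef_pos: [0.4776, -0.2437, 0.0757]
tool_rot: [-0.003, 1.0, 0.0, -0.001]
ft_force: [-5.1, 3.0, 7.7]
grip_width: 0.0132
grasp_force: 59.9
```

>>> apply_moves:
  commands:
    - [0, -0.08, 0, 0]
    - [0, -0.08, 0, 0]
    - [0, -0.08, 0, 0]
    - [0, -0.08, 0, 0]
    - [0, -0.08, 0, 0]

```text
clock: 61.2
eef_pos: [0.4777, -0.2513, 0.0758]
tool_rot: [-0.003, 1.0, 0.0, -0.001]
ft_force: [-4.1, 2.9, 8.1]
grip_width: 0.0134
grasp_force: 59.9
```

>>> apply_moves:
  commands:
    - [0, -0.04, 0, 0]
    - [0, -0.04, 0, 0]
    - [0, -0.04, 0, 0]
    - [0, 0, 0, 0]
    - [0, 0, 0, 0]

```text
clock: 61.62
eef_pos: [0.4777, -0.2535, 0.0757]
tool_rot: [-0.003, 1.0, 0.001, -0.001]
ft_force: [-4.8, 2.8, 7.5]
grip_width: 0.0129
grasp_force: 59.9
```

Travelled 180 mm with no stop force yet, so I continue gently until it registers.

>>> apply_moves:
  commands:
    - [0, -0.04, 0, 0]
    - [0, -0.04, 0, 0]
    - [0, -0.04, 0, 0]
    - [0, 0, 0, 0]
    - [0, 0, 0, 0]

```text
clock: 62.03
eef_pos: [0.4777, -0.2536, 0.0758]
tool_rot: [-0.004, 1.0, 0.003, -0.001]
ft_force: [-4.9, 11.0, 10.1]
grip_width: 0.0131
grasp_force: 60.2
```

>>> apply_moves:
  commands:
    - [0, -0.04, 0, 0]
    - [0, -0.04, 0, 0]
    - [0, -0.02, 0, 0]
    - [0, 0, 0, 0]
    - [0, 0, 0, 0]

```text
clock: 62.45
eef_pos: [0.4777, -0.2536, 0.0758]
tool_rot: [-0.005, 1.0, 0.005, -0.001]
ft_force: [-4.8, 15.9, 12.3]
grip_width: 0.0132
grasp_force: 60.5
```

Stopped at home. Now I ease off, release, rise and move clear.

>>> apply_moves:
  commands:
    - [0, 0.06, 0, 0]
    - [0, 0.06, 0, 0]
    - [0, 0, 0, 0]
    - [0, 0, 0, 0]
    - [0, 0, 0, 0]

```text
clock: 62.87
eef_pos: [0.4777, -0.2535, 0.0757]
tool_rot: [-0.004, 1.0, 0.002, -0.001]
ft_force: [-4.3, 10.2, 10.1]
grip_width: 0.0132
grasp_force: 60.1
```

>>> apply_moves:
  commands:
    - [0, 0, 0, 0]
    - [0, 0, 0, 0]
    - [0, 0, 0, 0]
    - [0, 0, 0, 0]
    - [0, 0, 0, 0]
  claw: 0.5

```text
clock: 63.28
eef_pos: [0.4786, -0.2564, 0.0747]
tool_rot: [-0.003, 1.0, -0.0, -0.0]
ft_force: [-0.3, -0.7, 0.3]
grip_width: 0.0423
grasp_force: 0.0
```

>>> apply_moves:
  commands:
    - [0, 0, -0.3, 0]
    - [0, 0, -0.7, 0]
    - [0, 0, -1, 0]
    - [0, 0, -1, 0]
    - [0, 0, -1, 0]

```text
clock: 63.7
eef_pos: [0.4785, -0.2562, 0.1559]
tool_rot: [-0.003, 1.0, 0.0, -0.0]
ft_force: [1.3, 0.8, 0.3]
grip_width: 0.0425
grasp_force: 0.0
```

>>> apply_moves:
  commands:
    - [0.5, 0, -0.5, 0]
    - [1, 0, -0.5, 0]
    - [1, 0, -0.5, 0]
    - [1, 0.5, 0, 0]
    - [1, 0.5, 0, 0]

```text
clock: 64.12
eef_pos: [0.3872, -0.2369, 0.1854]
tool_rot: [-0.002, 1.0, -0.0, 0.0]
ft_force: [-0.6, -0.1, 0.3]
grip_width: 0.0427
grasp_force: 0.0
```

>>> apply_moves:
  commands:
    - [0.3, 1, 0, 0]
    - [0, 1, 0, 0]
    - [0, 1, 0, 0]
    - [0, 1, 0, 0]
    - [0, 0, 0, 0]

```text
clock: 64.53
eef_pos: [0.3804, -0.1543, 0.1847]
tool_rot: [-0.004, 1.0, 0.001, -0.001]
ft_force: [-0.4, 0.2, 0.4]
grip_width: 0.0425
grasp_force: 0.0
```

```bash
python3 - <<'E'
from h import *
plan()
t=bot.camera("top")["image"];s=bot.camera("side")["image"]
cv2.imwrite("pics/t13.png",t)
for r in rings(t): print(*r)
a=cv2.resize(s[40:480,200:420],(300,600)); b=cv2.resize(t[200:330,80:530],(500,144)); c=cv2.resize(t[210:330,380:530],(500,400))
cv2.imwrite("pics/l13.png",np.hstack([a,np.vstack([b,c,np.zeros((56,500,3),np.uint8)])]))
E
```

```text
t 64.5 p [ 0.3804 -0.1543  0.1847] yaw 90.5 tilt [-0.001  0.002] F [-0.4  0.2  0.4] w 0.0425 gf 0.0
0.5367 -0.3215 34 35
0.536 -0.2525 41 42
0.5353 -0.1827 41 43
0.5369 -0.3212 45 46
0.6109 -0.3205 46 47
0.6106 -0.3199 56 58
0.61 -0.2507 52 54
0.6087 -0.1804 53 54
```

View pics/l13.png

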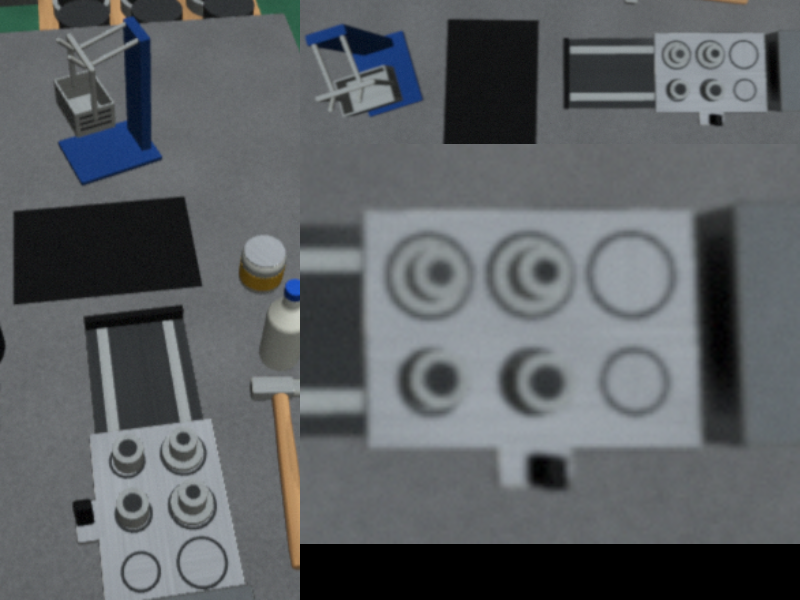

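The basket hangs, the mat is empty, the parts are centred on their rings, and the shuttle is home (rings shifted 180 mm).

>>> apply_moves:
  commands:
    - [0, 0, 0, 0]
    - [0, 0, 0, 0]
    - [0, 0, 0, 0]
    - [0, 0, 0, 0]
    - [0, 0, 0, 0]

```text
clock: 65.05
eef_pos: [0.382, -0.1572, 0.1848]
tool_rot: [-0.002, 1.0, 0.0, -0.0]
ft_force: [-0.7, -0.2, -0.2]
grip_width: 0.0427
grasp_force: 0.0
```

```bash
python3 -c "
from workcell import bot
print(bot.job_done())"
```

```text
the job is handed in; nothing more can be done
None
```

I handed the job in at about 65 s with no verdict returned; in the last pictures the basket hangs on both prongs, the two rollers and two bushes that were on the mat stand on their marks with both middle marks filled, and the shuttle is fully home.

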